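# Load the purge carriage with filter sleeves and log it

### The arm

A 6-joint arm with a two-finger parallel gripper is mounted at the origin on the work surface. World frame = base frame: x ahead of the robot, y to its left, z up, the work surface at z = 0. Lengths are in m, angles in degrees, forces in N, time in s.
With the tool pointing down it reaches from about 0.15 to 0.775 m from the base axis. Payload 6.1 kg.
Tool frame: the origin (TCP) lies between the finger pads; the fingertips stand 17 mm ahead of it and the grasp point (between the pads) lies 2 mm behind it; z points along the fingers, y is the line along which they close (so a half turn about z gives the same grasp; the last joint's range is limited). The gripper opens to 85 mm and grips with 20 to 120 N. Pads are 22 mm wide; open, the fingers measure 114 mm over their backs; the gripper's body (76 mm by 85 mm) begins 54 mm behind the grasp point. The pads swing forward as they close: fully open they stand 13 mm farther back than shut.
Start: joints at [-69.557, 7.208, -2.269, 80.523, 0, 90], TCP at [0.183, -0.492, 0.248] pointing down, gripper open.
Joint ranges: [-155.77, 155.77], [-54.66, 111.73], [-72.52, 77.12], [-102.08, 115.82], [-83.92, 84.16], [-180, 180]. Speed limits (degrees/s): [136.94, 136.94, 172.46, 180, 180, 180].

### API

Orientations are given as a 3x3 rotation matrix whose columns are the frame's x, y, z axes.
In Python, from bench import manip gives the robot as it stands.
- The arm moves only by the tool carry_out, never from a script. Its argument "steps" is a list of rows, each a list of 7 numbers: the shift along the tool's x, y, z as a fraction of full scale, then the turn, a rotation vector about the tool's x, y, z as a fraction of full scale, then the opening, from 0 (shut) to 1 (fully open). In form: [[x, y, z, ax, ay, az, grip], ...]. A call has 1 to 12 rows; each row shifts and turns the commanded pose from where the row before left it, along the tool's axes as they then stand; what a row does not reach is not made up. Full scale, the value 1, is 0.05 m for a shift and 6 degrees for a turn. A row lasts 1/8 s, in which the tool goes at most 62.5 mm and 10.7 degrees, less where a joint would pass 70% of its speed; a pose out of reach is approached as far as the arm can. A call with a number of a shift or a turn outside -1 to 1 is refused whole. A call with a gripper value outside its range is refused whole. The fingers move at their own pace and stop on an object; "force" is the grip in N (left out, the last holds). Time passes only in rows, so rows that do not move let the fingers close. It gives the time, the measured TCP pose, the force, the opening and the grip force at its end, in the units of the state.
- manip.state(): the state, without advancing time (a new reading comes with each control period).
- manip.grab_frame(name): name is "side" or "top"; returns a dict with "pixels" (420x560x3 uint8, blue, green, red), "fx", "fy", "cx", "cy" (pixels), "k1" (the pictures are not rectified: a ray, as slopes to the right and down, at radius r is drawn at 1 + k1 r^2 times it, then the intrinsics apply), "R" (3x3) and "t" (3): a world point X has camera coordinates R X + t. Camera axes: x right, y down, z forward; pixel columns grow to the right and rows downward; lengths in m; the calibration is good to about 2 mm. A picture is of the moment at which its call begins. There is no depth.
- manip.hand_in(): hands the job in; it is judged then, once.
Trained networks look in a picture, given as the dict that the camera call returned (one of the last four; its "shot" number tells which), for a name from the list of things; names that differ only in an ending like _2 or _b are one class to them, and where a whole thing is asked for, a point or a joint stands for the part that bears it (a point fixed in the world has none). Each returns a list of dicts, best first, with "score" (0 to 1); they miss things now and then, are a little off and sometimes report something else, mostly with a low value. They report only what shows in the picture. A call takes as long as a camera call. They do not tell look-alikes from the thing itself.
- manip.boxes_of(picture, query): "pixel" ([row, column] in pixels, amid what is visible of it).
- manip.masks_of(picture, query): "mask" (420x560 bool, what is visible of it) and "pixel" ([row, column] in pixels, amid what is visible of it).
The state is a dict: "time": time; "q": joint angles; "joint_velocities": joint speeds; "joint_torque": joint torques, N m; "tool_pos": TCP position; "eef_rot": TCP orientation; "contact_force": force on the tool from outside, world axes, zero at the start; "moment": the same for the moment, N m; "gripper_width": finger opening in m; "grasp_force": force on a finger pad.
Only numpy, scipy, OpenCV 4.12 (cv2) and the standard library are available. Lean on these libraries where they do the work, as an engineer would, in place of code of your own. Each camera call takes 0.05 s, during which the arm holds its last target. There are 200 camera calls.

### The job

Draw the empty carriage by its black handle post all the way back to the right-hand end of its rail, and there slide every steel filter sleeve standing on the bench over a matching upright standpipe of the carriage (the fat sleeves on thick pipes, the slim ones on thin pipes, one to a pipe), lowering each right down onto the deck rather than letting it drop. Then push the loaded carriage along the rail until it is fully home against the stop at the far left end, take the barcode scanner and hold it level and steady, facing away from you, with its focus spot on the middle of the carriage's slanted label for two seconds. Finally lay the scanner back down flat in the middle of its rubber mat, and leave everything else on the bench undisturbed.

Things in the scene. Friction and masses are not known exactly. Their poses are not given: they have to be found in the camera images.
- rail: fixed aluminium rail base on the bench, 120 x 600 mm and 12 mm thick, lying left to right; origin: centre of its underside, its y axis is the direction the carriage is pushed (to the robot's left), its x axis points away from the robot. A white manifold box 66 mm high stands on the bench behind it, its front face 80 mm beyond the origin in x
- carriage (a joint): position of the carriage along the rail in m: 0 = hard right-hand end (loading), 0.14 = fully home against the stop at the left (+y) end; stays where it is left. The grey carriage is a deck 90 x 380 mm whose top is 48 mm above the bench; on it in a row from right to left stand, 60 to 70 mm apart: handle post, thick0, thin0, thick1, thin1, label plate
- thick0 (a point): thick upright steel standpipe of the carriage, 30 mm across, 75 mm tall with the top 12 mm tapered; this point is on the pipe's axis at the deck, where a sleeve's foot comes to rest
- thick1 (a point): thick upright steel standpipe of the carriage, 30 mm across, 75 mm tall with the top 12 mm tapered; this point is on the pipe's axis at the deck, where a sleeve's foot comes to rest
- thin0 (a point): thin upright steel standpipe of the carriage, 18 mm across, 75 mm tall with the top 12 mm tapered; this point is on the pipe's axis at the deck, where a sleeve's foot comes to rest
- thin1 (a point): thin upright steel standpipe of the carriage, 18 mm across, 75 mm tall with the top 12 mm tapered; this point is on the pipe's axis at the deck, where a sleeve's foot comes to rest
- handle (a point): centre of the top of the carriage's black square handle post, 24 x 24 mm, 52 mm tall above the deck, at the right (-y) end of the carriage; this point is 52 mm above the deck
- label (a point): centre of the white barcode label, 52 x 44 mm, at the left end of the carriage, on a plate sloping at 45 degrees so that it faces up and back towards the robot
- wide_a: wide-bore steel filter sleeve, an open tube 56 mm across outside, bore 34 mm, 60 mm tall, with a foot flange 64 mm across and 8 mm thick, standing on the bench; origin: centre of its underside, z along its axis (up). May be absent
- wide_b: wide-bore steel filter sleeve, an open tube 56 mm across outside, bore 34 mm, 60 mm tall, with a foot flange 64 mm across and 8 mm thick, standing on the bench; origin: centre of its underside, z along its axis (up). May be absent
- narrow_a: narrow-bore steel filter sleeve, an open tube 42 mm across outside, bore 22 mm, 60 mm tall, with a foot flange 60 mm across and 8 mm thick, standing on the bench; origin: centre of its underside, z along its axis (up). May be absent
- narrow_b: narrow-bore steel filter sleeve, an open tube 42 mm across outside, bore 22 mm, 60 mm tall, with a foot flange 60 mm across and 8 mm thick, standing on the bench; origin: centre of its underside, z along its axis (up). May be absent
- scanner: hand-held barcode scanner, 170 mm long (x), a grey handle 36 mm wide and 34 mm thick with a white head 52 mm wide and 36 mm thick at its front (+x) end; origin: centre of its underside, z up; 0.2 kg. The window under its nose looks forward and 45 degrees down
- grip (a point): point in the scanner's handle at which to grip it across its width, 10 mm behind its middle and 18 mm above its underside
- focus (a point): focus spot of the scanner, an unseen point fixed to it, 135 mm ahead (+x) of its origin and 35 mm below its underside, 70 mm in front of the window along the 45 degree line of sight
- mat: fixed black rubber mat, 240 x 120 x 4 mm, on which the scanner lies lengthwise; origin: centre of its underside, x along its length
- bottle: amber bottle 66 mm across, 130 mm tall; leave alone
- jar: glass jar with a white lid, 60 mm across, 70 mm tall; leave alone
- beaker: glass beaker 70 mm across, 80 mm tall; leave alone
- wrench: wrench lying flat; leave alone
- carton: cardboard carton 70 x 90 x 50 mm; leave alone
- vial_rack: grey rack 100 x 140 mm with blue-capped vials, 58 mm tall; leave alone
Not all that is in view belongs to the job. What is shaped like the narrow_b but green is not meant.

How it is judged:
By the outcome, as a careful person would: the job done as asked, in the order asked, and still so for the second after the job is handed in, with the robot touching nothing.
Of wide_a, wide_b, narrow_a, narrow_b only 3 to 4 are there at a start; the rules pass over those that are not, and their reading is None.
At some moment in a run one of wide_a, wide_b, narrow_a, narrow_b, scanner may be knocked a few centimetres aside while the robot is not near it.
It also fails if it takes over 210 s, if anything falls off the work surface, if the arm or the gripper's body presses on something with over 40 N, if the wrist force passes 120 N, or if a joint passes its speed limit or range.

## Working session

There is one attempt and no reset: what is moved stays moved. The work goes in short steps, Python scripts to look and compute and a tool call to move; the robot and the scene stay as the last step left them, time stands still between calls to the robot, and variables do not carry over. Pictures are saved under pics/ and viewed, at most 14 in all, crops included, and the job is handed in when it is done.

Besides the shell and the picture viewer there is one more tool, called after "Emit:" as name(argument=value, ...), one argument or row to a line, values as JSON. carry_out: Moves the arm, as the interface text tells. Shift numbers are shares of 0.05 m and turn numbers shares of 6 degrees, none past 1 either way. Its arguments: {"type":"object","properties":{"steps":{"type":"array","items":{"type":"array","items":{"type":"number","minimum":-1,"maximum":1}}},"force":{"type":"number"}},"required":["steps"]}

```bash
mkdir -p pics && cat > h.py <<'E'
import numpy as np, cv2
from bench import manip
def K(p): return np.array([[p["fx"],0,p["cx"]],[0,p["fy"],p["cy"]],[0,0,1.]])
def D(p): return np.array([p["k1"],0,0,0.])
def proj(p,X):
    X=np.atleast_2d(np.array(X,float)); R=np.array(p["R"]); t=np.array(p["t"])
    return cv2.projectPoints(X,cv2.Rodrigues(R)[0],t,K(p),D(p))[0][:,0]   # (col,row)
def ray(p,rc):
    u=cv2.undistortPoints(np.array([[[rc[1],rc[0]]]],float),K(p),D(p))[0,0]
    R=np.array(p["R"]); t=np.array(p["t"])
    return -R.T@t, R.T@np.array([u[0],u[1],1])
def atz(p,rc,z):
    o,d=ray(p,rc); return o+d*(z-o[2])/d[2]
E
python3 - <<'E'
from h import *
s=manip.state(); print(s["tool_pos"],np.round(s["eef_rot"],3).tolist(),s["time"])
for n in("top","side"):
    p=manip.grab_frame(n); cv2.imwrite(f"pics/{n}0.png",p["pixels"])
    R=np.array(p["R"]);print(n,"cam",np.round(-R.T@np.array(p["t"]),3),np.round(R[2],3),p["k1"])
    for q in["wide_a","narrow_a","scanner","mat","carriage","handle","label","thick0","rail"]:
        for m in manip.masks_of(p,q)[:6]:
            print(n,q,round(m["score"],2),np.round(m["pixel"]),int(m["mask"].sum()),np.round(atz(p,m["pixel"],0.03)[:2],3))
E
```

```text
[ 0.1832345  -0.49160264  0.24753377] [[0.937, 0.349, -0.001], [0.349, -0.937, 0.001], [-0.0, -0.002, -1.0]] 0.0
top cam [ 0.235 -0.01   1.421] [ 0.213  0.009 -0.977] -0.07525310059776862
top wide_a 0.89 [248. 352.] 376 [ 0.438 -0.219]
top wide_a 0.67 [245. 309.] 282 [ 0.439 -0.089]
top narrow_a 0.86 [281. 390.] 287 [ 0.343 -0.337]
top narrow_a 0.65 [247. 390.] 327 [ 0.447 -0.337]
top narrow_a 0.56 [248. 265.] 260 [0.423 0.044]
top narrow_a 0.55 [250. 345.] 335 [ 0.429 -0.199]
top scanner 0.63 [261. 174.] 829 [0.368 0.315]
top scanner 0.53 [187. 265.] 3642 [0.614 0.056]
top mat 0.92 [257. 175.] 2264 [0.379 0.314]
top mat 0.48 [189. 266.] 3637 [0.609 0.051]
top carriage 0.63 [188. 264.] 3731 [0.612 0.059]
top handle 0.68 [188. 265.] 3653 [0.611 0.055]
top handle 0.24 [260. 174.] 844 [0.371 0.317]
top label 0.76 [183. 264.] 3642 [0.626 0.061]
top thick0 0.94 [188. 263.] 3627 [0.611 0.062]
top rail 0.69 [183. 278.] 9964 [0.63  0.015]
side cam [-0.102  0.585  0.661] [ 0.599 -0.577 -0.555] 0.011629451757559483
side wide_a 0.93 [206. 348.] 484 [ 0.437 -0.206]
side wide_a 0.79 [226. 316.] 5
[... 193 characters left out ...]
8.] 351 [ 0.442 -0.311]
side narrow_a 0.54 [205. 390.] 24 [ 0.352 -0.297]
side narrow_a 0.5 [162. 375.] 621 [ 0.538 -0.494]
side scanner 0.57 [326. 214.] 2121 [0.37 0.33]
side mat 0.68 [341. 213.] 3402 [0.342 0.353]
side carriage 0.59 [216. 227.] 3810 [0.656 0.072]
side carriage 0.41 [156. 325.] 452 [ 0.699 -0.415]
side carriage 0.3 [191. 367.] 333 [ 0.448 -0.317]
side handle 0.84 [222. 229.] 3625 [0.629 0.085]
side handle 0.66 [191. 369.] 330 [ 0.441 -0.318]
side label 0.91 [217. 228.] 3862 [0.65  0.073]
side label 0.72 [220. 228.] 9116 [0.642 0.081]
side thick0 0.86 [219. 233.] 3788 [0.634 0.068]
side thick0 0.51 [190. 365.] 293 [ 0.454 -0.313]
side rail 0.62 [221. 227.] 9060 [0.637 0.086]
```

```bash
python3 -c "
import cv2
a=cv2.imread('pics/top0.png')[140:320,120:440]; cv2.imwrite('pics/topc.png',cv2.resize(a,(800,450),interpolation=2))
a=cv2.imread('pics/side0.png')[130:400,100:460]; cv2.imwrite('pics/sidec.png',cv2.resize(a,(800,600),interpolation=2))"
```

```text
(no output)
```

View pics/topc.png

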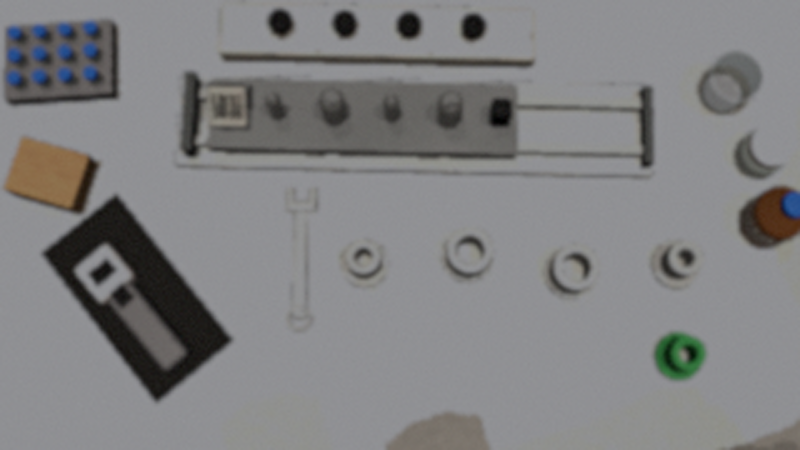

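View pics/sidec.png

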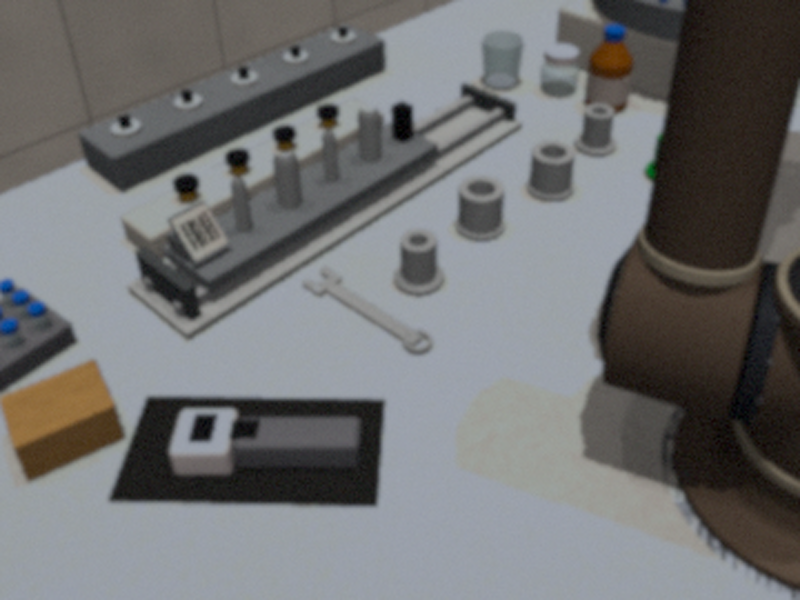

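```bash
cat >> h.py <<'E'
from scipy.optimize import least_squares
def cyl(x,y,prof,z0=0):
    a=np.linspace(0,2*np.pi,40,endpoint=False)
    return [np.c_[x+r*np.cos(a),y+r*np.sin(a),0*a+z0+z] for r,z in prof]
WIDE=[[(.032,0),(.032,.008)],[(.028,.008),(.028,.06)]]
NARR=[[(.030,0),(.030,.008)],[(.021,.008),(.021,.06)]]
def silh(p,parts,x,y,z0=0,s=8):
    m=np.zeros((420*s,560*s),np.uint8)
    for q in parts:
        h=proj(p,np.vstack(cyl(x,y,q,z0)))
        cv2.fillConvexPoly(m,cv2.convexHull(((h+.5)*s).round().astype(np.int32)),1)
    M=cv2.moments(m,True); return np.array([M["m10"]/M["m00"],M["m01"]/M["m00"]])/s-.5+.5/s, M["m00"]/s/s
def cent(m):
    M=cv2.moments(m.astype(np.uint8),True); return np.array([M["m10"],M["m01"]])/M["m00"]
def fit(obs,parts,z0=0):   # obs: list of (pic, centroid col,row)
    x0=atz(obs[0][0],obs[0][1][::-1],z0+.03)[:2]
    f=lambda v:np.concatenate([silh(p,parts,*v,z0,4)[0]-c for p,c in obs])
    r=least_squares(f,x0,diff_step=.01); return r.x,r.fun
def sleeves(pics,guess=None):
    """return kind, xy from each camera and both"""
    out=[]
    for k,parts in(("wide_a",WIDE),("narrow_a",NARR)):
        ms=[[m for m in manip.masks_of(p,k)] for p in pics]
        out.append((k,parts,ms))
    return out
E
python3 - <<'E'
from h import *
pics=[manip.grab_frame(n) for n in("top","side")]
G={"nL":(.42,.05),"wL":(.435,-.08),"wR":(.43,-.21),"nR":(.445,-.33)}
dets=[[m for q in("wide_a","narrow_a") for m in manip.masks_of(p,q)] for p in pics]
for n,g in G.items():
    parts=WIDE if n[0]=="w" else NARR
    obs=[]
    for p,ds in zip(pics,dets):
        c,a=silh(p,parts,*g)
        l=[d for d in ds if np.linalg.norm(cent(d["mask"])-c)<10]
        for d in l:print(n,np.round(cent(d["mask"]),1),d["mask"].sum(),round(a),round(d["score"],2))
        if l: obs.append((p,cent(max(l,key=lambda d:d["score"])["mask"])))
    for o in obs+[None]:
        v,r=fit([o] if o else obs,parts); print("  ",np.round(v,4),np.round(r,2))
# handle
for p,c in zip(pics,[(320,184),(281,182)]):
    g=p["pixels"].astype(int).sum(2)/3
    w=g[c[1]-14:c[1]+15,c[0]-14:c[0]+15]; print(np.round(w[::2,::2]).astype(int))
E
```

```text
nL [264.9 244.8] 293 305 0.67
nL [287.8 248.4] 531 566 0.9
   [0.437  0.0461] [-0.  0.]
   [0.4377 0.0475] [ 0.01 -0.  ]
   [0.4375 0.0468] [-0.24 -0.16  0.2  -0.07]
wL [306.5 241.9] 340 371 0.82
wL [315.8 223.6] 562 604 0.7
   [ 0.4507 -0.0809] [-0. -0.]
   [ 0.4527 -0.0787] [ 0. -0.]
   [ 0.4519 -0.0799] [-0.27 -0.42  0.51 -0.08]
wR [348.3 248. ] 260 389 0.8
wR [347.5 207. ] 501 532 0.67
   [ 0.4386 -0.2092] [-0.01  0.  ]
   [ 0.4393 -0.2049] [-0.01  0.  ]
   [ 0.4395 -0.2077] [-0.46 -0.31  0.51 -0.36]
nR [390.5 245. ] 313 327 0.78
nR [368. 189.] 323 370 0.77
   [ 0.4561 -0.3409] [-0.01  0.01]
   [ 0.4575 -0.3357] [ 0. -0.]
   [ 0.4573 -0.3394] [-0.5  -0.4   0.66 -0.38]
[[147 146 146 146 148 146 145 146 145 145 145 146 145 145 145]
 [135 134 135 133 135 132 128 125 133 132 136 138 136 134 145]
 [107 106 105 104 105 109 111 112 111 110 127 143 145 144 143]
 [104 101 103 102 103 102 102 104 103 102 113 144 144 144 146]
 [102 103 105 104 105 105  94  98  97 102 111 143 143 143 145]
 [102 104 103 102 104  87  39  33  36  74 109 143 144 143 145]
 [103 104 103 100  94  62  25  25  22  55
[... 772 characters left out ...]
2 161]
 [162 160 161 161 159 139 101  88 124 149 161 162 162 163 163]
 [155 150 160 162 143  62  18  20  38 104 160 163 164 161 160]
 [121 111 147 157 136  41  10  12  10  95 160 161 163 160 155]
 [ 93  83 102 150 148  52   3  10   3  96 156 157 158 153 141]
 [ 79  76  82 143 138  46   7  14   0  80 147 148 144 130 100]
 [ 77  73  82 121 102  37  10   2   6  69 135 136 112  83  76]
 [ 78  70  84 107  95  29   9   0   6  54 102  86  75  89 120]
 [ 76  73  84 103  94  35   8   2   6  47  80  80 113 139 151]
 [ 76  74  83 102  91  58  34  23  34  68  94 102 119 143 150]
 [ 79  77  76 100  95  90  85  78  87  96 101 102 104 111 119]
 [ 76  72  80 104 103 102 103 105 104 100 102 103 103  91  75]]
```

```bash
python3 - <<'E'
from h import *
pics=[manip.grab_frame(n) for n in("top","side")]
obs=[]
sq=[(.012*1.1,0),(.012*1.1,.052)]
for p,c in zip(pics,[(320,184),(281,182)]):
    g=p["pixels"].astype(float).mean(2); w=np.clip(75-g,0,55); y,x=np.mgrid[:420,:560]
    w=w*(abs(x-c[0]-1)<9)*(abs(y-c[1]-2)<13) if c[0]<300 else w*(abs(x-c[0]-.5)<8)*(abs(y-c[1]-1)<9)
    cc=np.array([(w*x).sum(),(w*y).sum()])/w.sum(); print(cc,w.sum()/55,silh(p,[sq],*atz(p,cc[::-1],.075)[:2],.048)); obs.append((p,cc))
for o in([obs[0]],[obs[1]],obs):
    v,r=fit(o,[sq],.048); print("handle",np.round(v,4),np.round(r,2))
p=pics[0]; g=cv2.GaussianBlur(p["pixels"],(0,0),1).astype(float).mean(2)
def edge(z,cols,r0,r1,sgn):
    P=[]
    for c in cols:
        d=sgn*np.diff(g[r0:r1,c]); i=int(d.argmax())
        if 0<i<len(d)-1:
            o=(d[i-1]-d[i+1])/(2*(d[i-1]-2*d[i]+d[i+1])); P.append(atz(p,(r0+i+.5+o,c),z))
    P=np.array(P); k=np.polyfit(P[:,1],P[:,0],1)
    res=P[:,0]-np.polyval(k,P[:,1]); ok=abs(res)<2*np.std(res)+1e-4; k=np.polyfit(P[ok,1],P[ok,0],1)
    print(z,"x=",np.round(k,4),"yaw",np.degrees(np.arctan(-k[0])),np.std(res[ok]),len(P)); 
edge(.048,range(208,322),197,207,1)   # deck near edge
edge(.048,range(215,320),170,178,-1)  # deck far edge
edge(.066,range(215,320),158,168,-1)  # manifold near-top edge
edge(.012,range(200,375),203,213,-1)  # rail near edge
a=p["pixels"][155:220,180:390]; cv2.imwrite("pics/car.png",cv2.resize(a,None,fx=3.8,fy=3.8,interpolation=2))
E
```

```text
[319.76016598 184.86423237] 73.03030303030303 (array([319.8290828 , 184.87986048]), 102.46875)
[280.6784467  185.19880115] 116.27272727272727 (array([280.74889324, 185.46381641]), 166.765625)
handle [ 0.6179 -0.1106] [-0.    0.01]
handle [ 0.6156 -0.1042] [0. 0.]
handle [ 0.618  -0.1088] [-0.56 -0.1   0.52 -0.84]
0.048 x= [-0.0328  0.5626] yaw 1.879829492220466 0.00035652255683612475 114
0.048 x= [-0.0376  0.6593] yaw 2.151022632736193 0.0009452453163262126 89
0.066 x= [-0.0324  0.6857] yaw 1.8564345007950196 0.00018817311819175245 105
0.012 x= [-0.0334  0.5578] yaw 1.912205513740109 0.00043413968199060174 175
```

View pics/car.png

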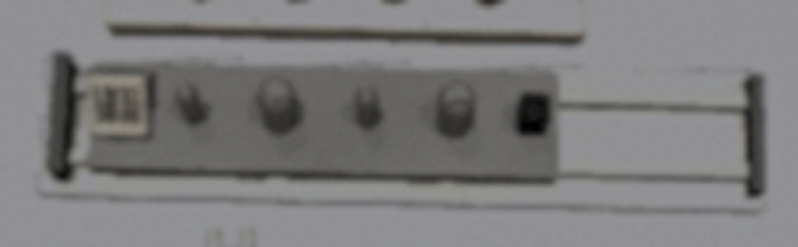

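```bash
cat >> h.py <<'E'
from scipy.spatial.transform import Rotation as Ro
import json
def Rdown(yaw):
    a=np.radians(yaw); return np.array([[np.cos(a),np.sin(a),0],[np.sin(a),-np.cos(a),0],[0,0,-1.]])
def plan(P,yaw,n,grip,start=None,dec=3):
    """rows bringing the TCP to P, tool down at yaw (tool x bearing)"""
    s=manip.state(); p,R=(np.array(s["tool_pos"]),np.array(s["eef_rot"])) if start is None else start
    rv=Ro.from_matrix(R.T@Rdown(yaw)).as_rotvec(); P=np.array(P,float); rows=[]; d=(P-p)/n
    for i in range(n):
        rows.append([*np.round(R.T@d/.05,dec),*np.round(np.degrees(rv)/n/6,dec),grip]); R=R@Ro.from_rotvec(rv/n).as_matrix()
    rows=[[float(v) for v in r] for r in rows]
    if np.abs(rv).max()<.002: print(n,"x",rows[0])
    else: print(json.dumps(rows).replace("], ","],\n"))
    return P,R
E
python3 - <<'E'
from h import *
plan([.617,-.109,.20],91.9,12,1)
E
```

```text
[[0.9, -0.346, 0.081, 0.0, -0.0, -0.992, 1.0],
[0.931, -0.25, 0.081, 0.0, -0.0, -0.992, 1.0],
[0.952, -0.152, 0.081, 0.0, -0.0, -0.992, 1.0],
[0.963, -0.053, 0.081, 0.0, -0.0, -0.992, 1.0],
[0.963, 0.047, 0.081, 0.0, -0.0, -0.992, 1.0],
[0.953, 0.147, 0.081, 0.0, -0.0, -0.992, 1.0],
[0.932, 0.245, 0.081, 0.0, -0.0, -0.992, 1.0],
[0.902, 0.341, 0.081, 0.0, -0.0, -0.992, 1.0],
[0.862, 0.432, 0.081, 0.0, -0.0, -0.992, 1.0],
[0.812, 0.519, 0.081, 0.0, -0.0, -0.992, 1.0],
[0.754, 0.601, 0.081, 0.0, -0.0, -0.992, 1.0],
[0.688, 0.676, 0.081, 0.0, -0.0, -0.992, 1.0]]
```

Emit:
carry_out(
  steps=[
    [0.9,-0.35,0.08,0,0,-0.99,1],
    [0.93,-0.25,0.08,0,0,-0.99,1],
    [0.95,-0.15,0.08,0,0,-0.99,1],
    [0.96,-0.05,0.08,0,0,-0.99,1],
    [0.96,0.05,0.08,0,0,-0.99,1],
    [0.95,0.15,0.08,0,0,-0.99,1],
    [0.93,0.25,0.08,0,0,-0.99,1],
    [0.9,0.34,0.08,0,0,-0.99,1],
    [0.86,0.43,0.08,0,0,-0.99,1],
    [0.81,0.52,0.08,0,0,-0.99,1],
    [0.75,0.6,0.08,0,0,-0.99,1],
    [0.69,0.68,0.08,0,0,-0.99,1],
  ],
)

```text
time: 2.9
tool_pos: [0.6186, -0.1096, 0.2002]
eef_rot: [[-0.034, 0.999, 0.0], [0.999, 0.034, -0.0], [-0.0, 0.0, -1.0]]
contact_force: [0.2, -0.8, -0.7]
gripper_width: 0.0855
grasp_force: 0.0
```

```bash
python3 - <<'E'
from h import *
plan([.615,-.108,.20],91.9,3,1)
s=manip.state();print(s["tool_pos"],s["contact_force"],s["q"])
E
```

```text
3 x [0.011, -0.023, 0.001, 0.001, 0.001, 0.001, 1.0]
[ 0.618578   -0.10959927  0.20018737] [ 0.22642985 -0.77651642 -0.65456438] [-1.00443147e+01  1.86914170e+01  6.17681049e+00  7.74723534e+01
 -6.86844314e-03  7.80304153e+01]
```

Emit:
carry_out(
  steps=[
    [0,0,0.58,0,0,0,1],
    [0,0,0.58,0,0,0,1],
    [0,0,0.58,0,0,0,1],
    [0,0,0.56,0,0,0,1],
    [0,0,0,0,0,0,0.4],
    [0,0,0,0,0,0,0.3],
    [0,0,0,0,0,0,0.25],
    [0,0,0,0,0,0,0.2],
    [0,0,0,0,0,0,0.2],
    [0,0,0,0,0,0,0.2],
  ],
  force=20,
)

```text
time: 4.15
tool_pos: [0.6188, -0.111, 0.087]
eef_rot: [[-0.03, 1.0, 0.004], [1.0, 0.03, -0.001], [-0.001, 0.004, -1.0]]
contact_force: [3.5, 0.7, 5.9]
gripper_width: 0.0236
grasp_force: 26.7
```

Emit:
carry_out(
  steps=[
    [0,0,0,0,0,0,0.2],
    [0,0,0,0,0,0,0.2],
    [-0.3,0,0,0,0,0,0.2],
    [-0.3,0,0,0,0,0,0.2],
    [-0.3,0,0,0,0,0,0.2],
    [-0.3,0,0,0,0,0,0.2],
    [-0.3,0,0,0,0,0,0.2],
    [-0.3,0,0,0,0,0,0.2],
    [-0.3,0,0,0,0,0,0.2],
    [-0.3,0,0,0,0,0,0.2],
  ],
  force=50,
)

```text
time: 5.4
tool_pos: [0.6227, -0.2301, 0.087]
eef_rot: [[-0.031, 1.0, 0.004], [1.0, 0.031, 0.002], [0.001, 0.004, -1.0]]
contact_force: [3.6, 4.7, 6.1]
gripper_width: 0.0233
grasp_force: 50.4
```

Emit:
carry_out(
  steps=[
    [-0.1,0,0,0,0,0,0.2],
    [-0.1,0,0,0,0,0,0.2],
    [-0.1,0,0,0,0,0,0.2],
    [-0.1,0,0,0,0,0,0.2],
    [0,0,0,0,0,0,0.2],
  ],
)

```text
time: 6.02
tool_pos: [0.6229, -0.2363, 0.0867]
eef_rot: [[-0.039, 0.999, 0.003], [0.999, 0.039, 0.028], [0.028, 0.005, -1.0]]
contact_force: [1.4, 50.1, 15.2]
gripper_width: 0.0232
grasp_force: 51.2
```

Emit:
carry_out(
  steps=[
    [0.24,0,0,0,0,0,0.2],
    [0,0,0,0,0,0,0.2],
    [0,0,0,0,0,0,0.2],
  ],
)

```text
time: 6.4
tool_pos: [0.6229, -0.2361, 0.0868]
eef_rot: [[-0.032, 0.999, 0.004], [0.999, 0.032, 0.005], [0.005, 0.004, -1.0]]
contact_force: [3.1, 10.8, 7.4]
gripper_width: 0.0229
grasp_force: 50.2
```

Emit:
carry_out(
  steps=[
    [0,0,0,0,0,0,1],
    [0,0,0,0,0,0,1],
    [0,0,0,0,0,0,1],
    [0,0,-0.8,0,0,0,1],
    [0,0,-0.8,0,0,0,1],
    [0,0,-0.8,0,0,0,1],
    [0,0,-0.8,0,0,0,1],
    [-0.5,-0.95,0,0,0,0,1],
    [-0.5,-0.95,0,0,0,0,1],
    [-0.5,-0.95,0,0,0,0,1],
    [-0.5,-0.95,0,0,0,0,1],
    [-0.5,-0.95,0,0,0,0,1],
  ],
)

```text
time: 7.9
tool_pos: [0.3857, -0.3716, 0.2452]
eef_rot: [[-0.03, 1.0, -0.0], [1.0, 0.03, -0.0], [-0.0, -0.0, -1.0]]
contact_force: [0.3, -1.2, -0.4]
gripper_width: 0.0854
grasp_force: 0.0
```

```bash
python3 - <<'E'
from h import *
print(manip.state()["tool_pos"])
p=manip.grab_frame("top");a=p["pixels"][155:265,215:405]; cv2.imwrite("pics/car1.png",cv2.resize(a,None,fx=4.2,fy=4.2,interpolation=2))
p=manip.grab_frame("side");a=p["pixels"][150:260,200:400]; cv2.imwrite("pics/car1s.png",cv2.resize(a,None,fx=4,fy=4,interpolation=2))
E
```

```text
[ 0.38573826 -0.37164412  0.24522332]
```

View pics/car1.png

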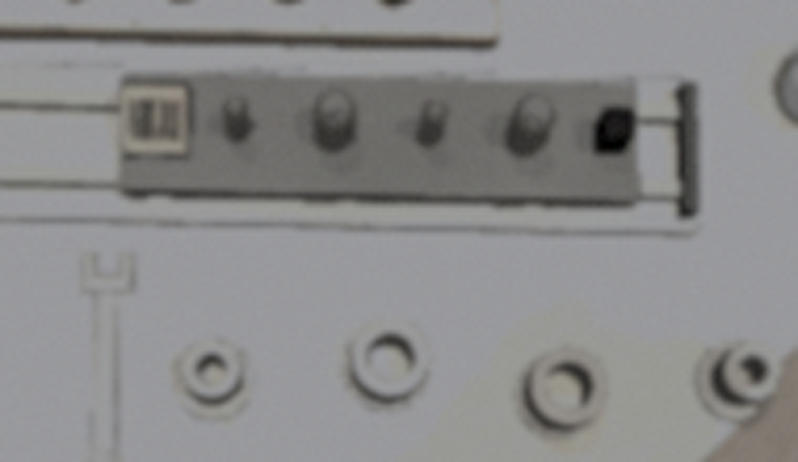

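View pics/car1s.png

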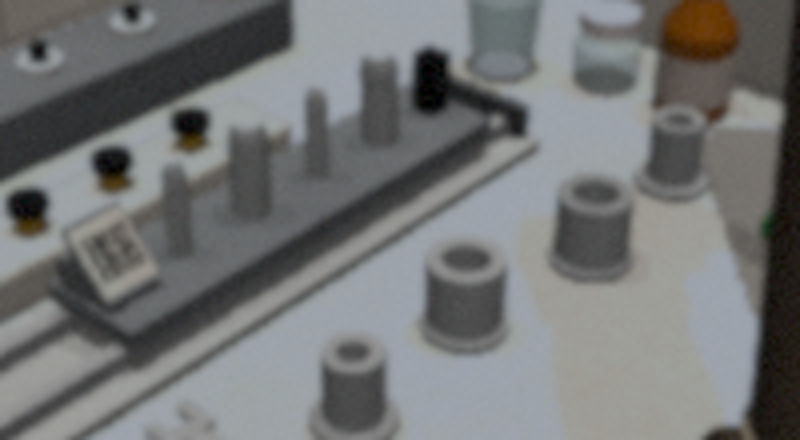

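```bash
python3 - <<'E'
from h import *
from scipy.optimize import brentq
pt=manip.grab_frame("top");ps=manip.grab_frame("side")
cl=lambda y:.6229-.0328*(y+.2361)
# darkness/brightness-free: match axis column at mid height
names=["handle","thick0","thin0","thick1","thin1","label"]
side=dict(handle=(432,80),thick0=(379,100),thin0=(317,135),thick1=(250,172),thin1=(178,210))
top=dict(handle=(614,130),thick0=(530,125),thin0=(432,123),thick1=(335,122),thin1=(238,118))
for n in names[:5]:
    z=.074 if n=="handle" else .0855
    r=[]
    for p,(u,v),o,k in((ps,side[n],(200,150),4),(pt,top[n],(215,155),4.2)):
        c=(u+.5)/k+o[0]-.5
        y=brentq(lambda y:proj(p,[cl(y),y,z])[0,0]-c,-.5,.4); rr=((v+.5)/k+o[1]-.5)-proj(p,[cl(y),y,z])[0,1]
        r+= [round(y,4),round(rr,2)]
    print(n,r)
# finer: column profiles across pipes in side view
g=ps["pixels"].astype(float).mean(2)
for n in names[:5]:
    u,v=side[n]; c=int(u/4+200); r=int(v/4+150)
    print(n,c-9,np.round(g[r-2:r+3,c-9:c+10].mean(0)).astype(int).tolist())
g=pt["pixels"].astype(float).mean(2)
for n in names[:5]:
    u,v=top[n]; c=int(u/4.2+215); r=int(v/4.2+155)
    print(n,c-9,np.round(g[r-1:r+3,c-9:c+10].mean(0)).astype(int).tolist())
E
```

```text
handle [-0.2333, np.float64(0.2), -0.2355, np.float64(0.02)]
thick0 [-0.1696, np.float64(1.11), -0.1733, np.float64(0.35)]
thin0 [-0.1003, np.float64(1.38), -0.1032, np.float64(0.42)]
thick1 [-0.0306, np.float64(1.46), -0.034, np.float64(0.71)]
thin1 [0.0389, np.float64(1.12), 0.0353, np.float64(0.27)]
handle 299 [116, 136, 136, 115, 75, 32, 10, 4, 7, 5, 7, 10, 23, 48, 66, 82, 92, 97, 97]
thick0 285 [164, 164, 162, 158, 146, 112, 82, 76, 77, 78, 79, 77, 75, 77, 88, 98, 99, 84, 56]
thin0 270 [118, 114, 127, 147, 153, 143, 116, 89, 80, 80, 79, 87, 102, 106, 107, 105, 103, 102, 101]
thick1 253 [107, 100, 96, 89, 80, 74, 75, 77, 79, 79, 79, 76, 73, 73, 82, 97, 105, 104, 103]
thin1 235 [117, 110, 104, 98, 94, 86, 79, 78, 79, 79, 78, 78, 86, 100, 106, 106, 106, 105, 103]
handle 352 [101, 97, 97, 89, 60, 25, 8, 18, 23, 24, 27, 25, 26, 52, 101, 136, 143, 141, 141]
thick0 332 [97, 97, 94, 82, 64, 55, 57, 65, 74, 82, 82, 78, 78, 80, 90, 103, 109, 111, 110]
thin0 308 [106, 103, 99, 97, 96, 91, 78, 62, 56, 59, 61, 62, 75, 95, 106, 108, 107, 107, 107]
thick1 285 [102, 98, 98, 96, 80, 62, 59, 63, 68, 70, 71, 69, 62, 59, 75, 97, 108, 109, 108]
thin1 262 [107, 109, 104, 99, 98, 91, 76, 62, 60, 60, 56, 59, 76, 93, 105, 108, 108, 109, 109]
```

```bash
cat >> h.py <<'E'
def measure(G,names=("top","side")):
    pics=[manip.grab_frame(n) for n in names]
    dets=[[m for q in("wide_a","narrow_a") for m in manip.masks_of(p,q)] for p in pics]
    for n,g in G.items():
        parts=WIDE if n[0]=="w" else NARR; obs=[]
        for p,ds in zip(pics,dets):
            c,a=silh(p,parts,*g)
            l=[d for d in ds if np.linalg.norm(cent(d["mask"])-c)<14]
            if l:
                d=min(l,key=lambda d:abs(d["mask"].sum()/a-.95)); obs.append((p,cent(d["mask"])))
                v,r=fit(obs[-1:],parts); print("  ",n,np.round(v,4),"area",round(d["mask"].sum()/a,2))
        if len(obs)>1: v,r=fit(obs,parts); print(n,np.round(v,4),np.round(r,2))
G0={"nL":(.4375,.0468),"wL":(.452,-.080),"wR":(.4395,-.2077),"nR":(.457,-.339)}
E
python3 -c "
from h import *
measure(G0)"
```

```text
nL [0.4362 0.0473] area 0.79
   nL [0.4372 0.0472] area 1.0
nL [0.4366 0.0475] [-0.04 -0.18  0.11  0.15]
   wR [ 0.4381 -0.21  ] area 0.99
   wR [ 0.4388 -0.2032] area 0.86
wR [ 0.4393 -0.2077] [-0.76 -0.41  0.81 -0.68]
   nR [ 0.4561 -0.3414] area 0.91
   nR [ 0.4577 -0.336 ] area 0.88
nR [ 0.4575 -0.3397] [-0.57 -0.48  0.7  -0.42]
```

```bash
python3 - <<'E'
from h import *
st=plan([.439,-.2066,.245],91.88,4,1); st=plan([.439,-.2066,.04],91.88,5,1,start=st)
E
```

```text
4 x [0.81, 0.278, 0.0, -0.0, -0.001, -0.003, 1.0]
5 x [-0.0, 0.0, 0.82, 0.0, -0.0, -0.0, 1.0]
```

Emit:
carry_out(
  steps=[
    [0.81,0.28,0,0,0,0,1],
    [0.81,0.28,0,0,0,0,1],
    [0.81,0.28,0,0,0,0,1],
    [0.81,0.27,0,0,0,0,1],
    [0,0,0.82,0,0,0,1],
    [0,0,0.82,0,0,0,1],
    [0,0,0.82,0,0,0,1],
    [0,0,0.82,0,0,0,1],
    [0,0,0.82,0,0,0,1],
    [0,0,0,0,0,0,1],
  ],
)

```text
time: 9.65
tool_pos: [0.4363, -0.2056, 0.0376]
eef_rot: [[-0.031, 0.999, -0.006], [1.0, 0.031, 0.003], [0.003, -0.006, -1.0]]
contact_force: [-0.5, 0.9, -0.5]
gripper_width: 0.0854
grasp_force: 0.0
```

Emit:
carry_out(
  steps=[
    [0,0,0,0,0,0,0.6],
    [0,0,0,0,0,0,0.5],
    [0,0,0,0,0,0,0.5],
    [0,0,0,0,0,0,0.5],
    [0,0,0,0,0,0,0.5],
  ],
  force=60,
)

```text
time: 10.28
tool_pos: [0.4399, -0.2079, 0.0425]
eef_rot: [[-0.03, 1.0, 0.004], [1.0, 0.03, -0.002], [-0.002, 0.004, -1.0]]
contact_force: [0.9, 0.8, 6.5]
gripper_width: 0.0535
grasp_force: 63.9
```

```bash
python3 - <<'E'
from h import *
st=plan([.44,-.2079,.1875],91.88,4,.5); st=plan([.6208,-.1727,.1875],91.88,6,.5,start=st)
E
```

```text
[[-0.001, 0.003, -0.725, 0.009, 0.004, -0.006, 0.5],
[-0.001, 0.003, -0.725, 0.009, 0.004, -0.006, 0.5],
[-0.001, 0.002, -0.725, 0.009, 0.004, -0.006, 0.5],
[-0.0, 0.001, -0.725, 0.009, 0.004, -0.006, 0.5]]
6 x [0.097, 0.606, 0.0, -0.0, -0.0, 0.0, 0.5]
```

Emit:
carry_out(
  steps=[
    [0,0,-0.73,0,0,0,0.5],
    [0,0,-0.73,0,0,0,0.5],
    [0,0,-0.72,0,0,0,0.5],
    [0,0,-0.72,0,0,0,0.5],
    [0.1,0.61,0,0,0,0,0.5],
    [0.1,0.61,0,0,0,0,0.5],
    [0.1,0.61,0,0,0,0,0.5],
    [0.1,0.61,0,0,0,0,0.5],
    [0.09,0.6,0,0,0,0,0.5],
    [0.09,0.6,0,0,0,0,0.5],
    [0,0,0,0,0,0,0.5],
  ],
)

```text
time: 11.65
tool_pos: [0.6208, -0.1723, 0.185]
eef_rot: [[-0.031, 1.0, 0.0], [1.0, 0.031, 0.0], [0.0, 0.0, -1.0]]
contact_force: [-0.3, 0.1, -1.8]
gripper_width: 0.0539
grasp_force: 64.1
```

```bash
python3 - <<'E'
from h import *
s=manip.state();print(s["tool_pos"],s["contact_force"],s["gripper_width"],np.round(s["eef_rot"],3).tolist())
p=manip.grab_frame("top");a=p["pixels"][155:235,285:405]
p2=manip.grab_frame("side");b=p2["pixels"][130:210,240:360]
cv2.imwrite("pics/h1.png",cv2.resize(np.vstack([a,b]),None,fx=3.7,fy=3.7,interpolation=2))
z=s["tool_pos"][2]-.0425
for p in(p,p2):
    print(proj(p,np.vstack([cyl(.6208,-.1714,[(0,0),(0,.075)],.048)[0][:1],cyl(.6208,-.1714,[(0,0),(0,.075)],.048)[1][:1],[[.6208,-.1714,z],[.6208,-.1714,z+.06]]])).round(1).tolist())
E
```

```text
[ 0.62081998 -0.17230578  0.18503276] [-0.34081776  0.08513704 -1.78720543] 0.05390223849699582 [[-0.031, 1.0, 0.0], [1.0, 0.031, 0.0], [0.0, 0.0, -1.0]]
[[338.6, 187.3], [341.8, 180.5], [342.7, 178.6], [345.6, 172.5]]
[[294.8, 183.8], [294.7, 162.5], [294.7, 156.6], [294.6, 138.1]]
```

View pics/h1.png

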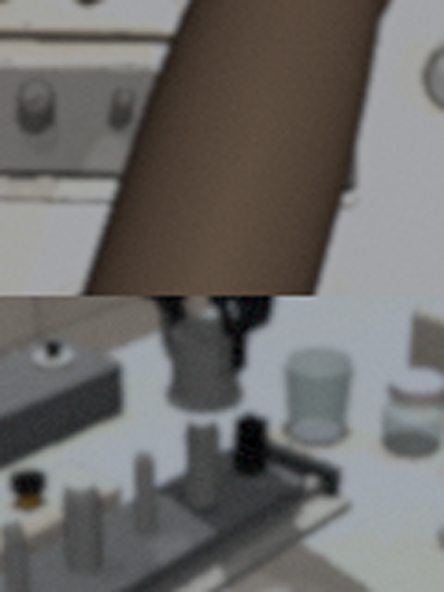

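Emit:
carry_out(
  steps=[
    [0,0,0.15,0,0,0,0.5],
    [0,0,0.15,0,0,0,0.5],
    [0,0,0.15,0,0,0,0.5],
    [0,0,0.15,0,0,0,0.5],
    [0,0,0.15,0,0,0,0.5],
    [0,0,0.15,0,0,0,0.5],
    [0,0,0,0,0,0,0.5],
  ],
)

```text
time: 12.62
tool_pos: [0.6193, -0.1724, 0.1394]
eef_rot: [[-0.03, 1.0, -0.001], [1.0, 0.03, 0.001], [0.001, -0.001, -1.0]]
contact_force: [1.6, 1.9, -2.5]
gripper_width: 0.0536
grasp_force: 64.0
```

Emit:
carry_out(
  steps=[
    [0,0,0.15,0,0,0,0.5],
    [0,0,0.15,0,0,0,0.5],
    [0,0,0.15,0,0,0,0.5],
    [0,0,0.15,0,0,0,0.5],
    [0,0,0.15,0,0,0,0.5],
    [0,0,0.15,0,0,0,0.5],
    [0,0,0.06,0,0,0,0.5],
    [0,0,0,0,0,0,0.5],
  ],
)

```text
time: 13.62
tool_pos: [0.6194, -0.1725, 0.0917]
eef_rot: [[-0.03, 1.0, -0.0], [1.0, 0.03, 0.001], [0.001, -0.0, -1.0]]
contact_force: [4.0, 3.8, -3.5]
gripper_width: 0.0536
grasp_force: 63.7
```

Emit:
carry_out(
  steps=[
    [0,0,0.04,0,0,0,0.5],
    [0,0,0.04,0,0,0,0.5],
    [0,0,0,0,0,0,0.5],
  ],
)

```text
time: 14.0
tool_pos: [0.6194, -0.1725, 0.0905]
eef_rot: [[-0.03, 1.0, 0.002], [1.0, 0.03, -0.0], [-0.0, 0.002, -1.0]]
contact_force: [-3.3, 5.7, 11.3]
gripper_width: 0.0539
grasp_force: 65.3
```

Emit:
carry_out(
  steps=[
    [0,0,-0.05,0,0,0,0.8],
    [0,0,0,0,0,0,1],
    [0,0,0,0,0,0,1],
    [0,0,0,0,0,0,1],
    [0,0,-0.7,0,0,0,1],
    [0,0,-0.7,0,0,0,1],
    [0,0,-0.7,0,0,0,1],
    [0,0,-0.7,0,0,0,1],
    [-0.5,-0.8,0,0,0,0,1],
    [-0.5,-0.8,0,0,0,0,1],
    [-0.5,-0.8,0,0,0,0,1],
    [0,-0.8,0,0,0,0,1],
  ],
)

```text
time: 15.5
tool_pos: [0.4602, -0.2539, 0.2304]
eef_rot: [[-0.028, 1.0, -0.0], [1.0, 0.028, -0.0], [-0.0, -0.0, -1.0]]
contact_force: [-0.7, 0.6, -0.0]
gripper_width: 0.0854
grasp_force: 0.0
```

```bash
python3 - <<'E'
from h import *
measure(G0)
st=plan([.457,-.3388,.231],91.88,4,1); st=plan([.457,-.3388,.04],91.88,5,1,start=st)
E
```

```text
nL [0.4363 0.0456] area 0.95
   nL [0.4372 0.0487] area 0.93
nL [0.4371 0.0472] [-0.51 -0.31  0.38 -0.34]
   wL [ 0.4529 -0.0825] area 0.78
   wL [ 0.4541 -0.0792] area 0.9
wL [ 0.4538 -0.081 ] [-0.47 -0.3   0.52 -0.27]
   nR [ 0.4554 -0.3335] area 0.89
[[-0.43, -0.04, -0.001, 0.001, 0.001, -0.006, 1.0],
[-0.43, -0.041, -0.001, 0.001, 0.001, -0.006, 1.0],
[-0.43, -0.041, -0.001, 0.001, 0.001, -0.006, 1.0],
[-0.43, -0.041, -0.001, 0.001, 0.001, -0.006, 1.0]]
5 x [0.0, 0.0, 0.764, -0.0, -0.0, 0.0, 1.0]
```

Emit:
carry_out(
  steps=[
    [-0.43,-0.04,0,0,0,0,1],
    [-0.43,-0.04,0,0,0,0,1],
    [-0.43,-0.04,0,0,0,0,1],
    [-0.43,-0.04,0,0,0,-0.02,1],
    [0,0,0.76,0,0,0,1],
    [0,0,0.76,0,0,0,1],
    [0,0,0.76,0,0,0,1],
    [0,0,0.76,0,0,0,1],
    [0,0,0.76,0,0,0,1],
    [0,0,0,0,0,0,1],
  ],
)

```text
time: 17.05
tool_pos: [0.4541, -0.3382, 0.0379]
eef_rot: [[-0.031, 0.999, -0.005], [0.999, 0.031, 0.004], [0.004, -0.005, -1.0]]
contact_force: [-0.2, 0.7, 0.0]
gripper_width: 0.0853
grasp_force: 0.0
```

Emit:
carry_out(
  steps=[
    [0,0,0,0,0,0,0.5],
    [0,0,0,0,0,0,0.35],
    [0,0,0,0,0,0,0.35],
    [0,0,0,0,0,0,0.35],
    [0,0,0,0,0,0,0.35],
    [0,0,0,0,0,0,0.35],
  ],
)

```text
time: 17.8
tool_pos: [0.4573, -0.3397, 0.043]
eef_rot: [[-0.032, 0.999, 0.003], [0.999, 0.032, -0.003], [-0.003, 0.003, -1.0]]
contact_force: [-0.6, -0.5, 5.8]
gripper_width: 0.0411
grasp_force: 60.3
```

```bash
python3 - <<'E'
from h import *
st=plan([.4573,-.3397,.188],91.88,4,.35); st=plan([.6177,-.1017,.188],91.88,7,.35,start=st)
E
```

```text
[[-0.002, 0.002, -0.725, 0.007, 0.006, -0.001, 0.35],
[-0.001, 0.001, -0.725, 0.007, 0.006, -0.001, 0.35],
[-0.001, 0.001, -0.725, 0.007, 0.006, -0.001, 0.35],
[-0.001, 0.0, -0.725, 0.007, 0.006, -0.001, 0.35]]
7 x [0.665, 0.48, 0.0, -0.0, -0.0, -0.0, 0.35]
```

Emit:
carry_out(
  steps=[
    [0,0,-0.73,0,0,0,0.35],
    [0,0,-0.73,0,0,0,0.35],
    [0,0,-0.72,0,0,0,0.35],
    [0,0,-0.72,0,0,0,0.35],
    [0.67,0.48,0,0,0,0,0.35],
    [0.67,0.48,0,0,0,0,0.35],
    [0.67,0.48,0,0,0,0,0.35],
    [0.66,0.48,0,0,0,0,0.35],
    [0.66,0.48,0,0,0,0,0.35],
    [0.66,0.48,0,0,0,0,0.35],
    [0.66,0.48,0,0,0,0,0.35],
    [0,0,0,0,0,0,0.35],
  ],
)

```text
time: 19.3
tool_pos: [0.618, -0.0986, 0.1861]
eef_rot: [[-0.036, 0.999, 0.001], [0.999, 0.036, 0.0], [0.0, 0.001, -1.0]]
contact_force: [-0.3, 0.4, -0.8]
gripper_width: 0.0411
grasp_force: 60.9
```

```bash
python3 - <<'E'
from h import *
s=manip.state();print(s["tool_pos"],s["contact_force"],s["gripper_width"],np.round(s["eef_rot"],3).tolist())
p2=manip.grab_frame("side");b=p2["pixels"][125:215,220:340]
cv2.imwrite("pics/h2.png",cv2.resize(b,None,fx=5,fy=5,interpolation=2))
g=p2["pixels"].astype(float).mean(2)
pr=proj(p2,[[.6177,-.1017,.085],[.6177,-.1017,.149]]);print(pr)
for c,r in pr.round().astype(int): print(c-12,g[r-1:r+2,c-12:c+13].mean(0).astype(int).tolist())
E
```

```text
[ 0.61796848 -0.09862091  0.18614683] [-0.34600067  0.36315722 -0.75603613] 0.04111414153208515 [[-0.036, 0.999, 0.001], [0.999, 0.036, 0.0], [0.0, 0.001, -1.0]]
[[279.39342476 182.05582767]
 [278.84323831 162.87444263]]
267 [123, 119, 115, 110, 112, 129, 153, 163, 153, 122, 88, 76, 73, 71, 76, 82, 82, 75, 70, 66, 64, 63, 67, 68, 70]
267 [66, 68, 70, 69, 66, 67, 66, 70, 70, 71, 71, 70, 69, 69, 66, 63, 62, 68, 78, 94, 117, 142, 153, 148, 141]
```

View pics/h2.png

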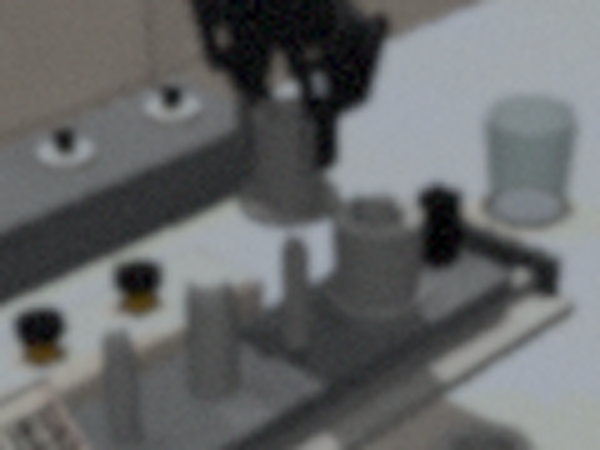

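Emit:
carry_out(
  steps=[
    [-0.06,0,0,0,0,0,0.35],
    [0,0,0.15,0,0,0,0.35],
    [0,0,0.15,0,0,0,0.35],
    [0,0,0.15,0,0,0,0.35],
    [0,0,0.15,0,0,0,0.35],
    [0,0,0.15,0,0,0,0.35],
    [0,0,0.15,0,0,0,0.35],
    [0,0,0,0,0,0,0.35],
  ],
)

```text
time: 20.35
tool_pos: [0.6169, -0.1036, 0.14]
eef_rot: [[-0.032, 0.999, -0.0], [0.999, 0.032, 0.001], [0.001, -0.0, -1.0]]
contact_force: [2.7, 1.0, -2.2]
gripper_width: 0.0413
grasp_force: 60.9
```

Emit:
carry_out(
  steps=[
    [0,0,0.15,0,0,0,0.35],
    [0,0,0.15,0,0,0,0.35],
    [0,0,0.15,0,0,0,0.35],
    [0,0,0.15,0,0,0,0.35],
    [0,0,0.15,0,0,0,0.35],
    [0,0,0.15,0,0,0,0.35],
    [0,0,0.06,0,0,0,0.35],
    [0,0,0.03,0,0,0,0.35],
    [0,0,0.03,0,0,0,0.35],
    [0,0,0,0,0,0,0.35],
  ],
)

```text
time: 21.6
tool_pos: [0.617, -0.1036, 0.091]
eef_rot: [[-0.032, 0.999, 0.002], [0.999, 0.032, 0.001], [0.0, 0.002, -1.0]]
contact_force: [-0.7, 4.9, 9.0]
gripper_width: 0.0414
grasp_force: 61.8
```

Seated on the second pipe. Release, rise, go over wL.

Emit:
carry_out(
  steps=[
    [0,0,-0.05,0,0,0,0.8],
    [0,0,0,0,0,0,1],
    [0,0,0,0,0,0,1],
    [0,0,0,0,0,0,1],
    [0,0,-0.7,0,0,0,1],
    [0,0,-0.7,0,0,0,1],
    [0,0,-0.7,0,0,0,1],
    [0,0,-0.7,0,0,0,1],
    [-0.5,-0.8,0,0,0,0,1],
    [-0.5,-0.8,0,0,0,0,1],
    [-0.5,-0.8,0,0,0,0,1],
    [-0.3,-0.8,0,0,0,0,1],
  ],
)

```text
time: 23.1
tool_pos: [0.4583, -0.2, 0.2321]
eef_rot: [[-0.032, 1.0, -0.0], [1.0, 0.032, -0.0], [-0.0, -0.0, -1.0]]
contact_force: [0.6, 0.5, -0.9]
gripper_width: 0.0853
grasp_force: 0.0
```

```bash
python3 - <<'E'
from h import *
measure(G0)
st=plan([.4530,-.080,.231],91.88,3,1); st=plan([.4530,-.080,.04],91.88,5,1,start=st)
E
```

```text
nL [0.436  0.0462] area 0.94
   nL [0.4364 0.0486] area 1.03
nL [0.4364 0.0471] [-0.29 -0.16  0.35 -0.26]
   wL [ 0.4516 -0.082 ] area 0.74
   wL [ 0.4537 -0.0777] area 0.97
wL [ 0.453  -0.0801] [-0.6  -0.51  0.75 -0.28]
3 x [0.794, -0.024, 0.009, 0.002, 0.0, -0.001, 1.0]
5 x [0.0, -0.0, 0.764, -0.0, -0.0, 0.0, 1.0]
```

Emit:
carry_out(
  steps=[
    [0.8,-0.02,0,0,0,0,1],
    [0.79,-0.02,0,0,0,0,1],
    [0.79,-0.02,0,0,0,0,1],
    [0,0,0.77,0,0,0,1],
    [0,0,0.77,0,0,0,1],
    [0,0,0.77,0,0,0,1],
    [0,0,0.77,0,0,0,1],
    [0,0,0.77,0,0,0,1],
    [0,0,0,0,0,0,1],
  ],
)

```text
time: 24.52
tool_pos: [0.4512, -0.0792, 0.0372]
eef_rot: [[-0.034, 0.999, -0.006], [0.999, 0.034, 0.001], [0.001, -0.006, -1.0]]
contact_force: [-0.3, 0.1, 0.0]
gripper_width: 0.0855
grasp_force: 0.0
```

Emit:
carry_out(
  steps=[
    [0,0,0,0,0,0,0.6],
    [0,0,0,0,0,0,0.5],
    [0,0,0,0,0,0,0.5],
    [0,0,0,0,0,0,0.5],
    [0,0,0,0,0,0,0.5],
  ],
)

```text
time: 25.15
tool_pos: [0.4545, -0.0803, 0.042]
eef_rot: [[-0.032, 0.999, 0.004], [0.999, 0.032, -0.0], [-0.0, 0.004, -1.0]]
contact_force: [-0.8, 0.1, 5.8]
gripper_width: 0.055
grasp_force: 63.3
```

```bash
python3 - <<'E'
from h import *
st=plan([.4545,-.0803,.187],91.88,4,.5); st=plan([.6154,-.032,.187],91.88,5,.5,start=st)
E
```

```text
[[-0.0, 0.003, -0.725, 0.009, 0.001, -0.001, 0.5],
[-0.0, 0.002, -0.725, 0.009, 0.001, -0.001, 0.5],
[-0.0, 0.001, -0.725, 0.009, 0.001, -0.001, 0.5],
[0.0, 0.0, -0.725, 0.009, 0.001, -0.001, 0.5]]
5 x [0.172, 0.65, 0.0, -0.0, -0.0, -0.0, 0.5]
```

Emit:
carry_out(
  steps=[
    [0,0,-0.73,0,0,0,0.5],
    [0,0,-0.73,0,0,0,0.5],
    [0,0,-0.72,0,0,0,0.5],
    [0,0,-0.72,0,0,0,0.5],
    [0.17,0.65,0,0,0,0,0.5],
    [0.17,0.65,0,0,0,0,0.5],
    [0.17,0.65,0,0,0,0,0.5],
    [0.17,0.65,0,0,0,0,0.5],
    [0.17,0.65,0,0,0,0,0.5],
    [0,0,0,0,0,0,0.5],
    [0,0,0,0,0,0,0.5],
  ],
)

```text
time: 26.52
tool_pos: [0.6136, -0.0326, 0.1852]
eef_rot: [[-0.032, 0.999, -0.0], [0.999, 0.032, -0.0], [-0.0, -0.0, -1.0]]
contact_force: [-0.5, -0.1, -1.5]
gripper_width: 0.055
grasp_force: 64.5
```

```bash
python3 - <<'E'
from h import *
s=manip.state();print(s["tool_pos"],s["contact_force"],s["gripper_width"])
p=manip.grab_frame("side");g=p["pixels"].astype(float).mean(2)
x,y,_=s["tool_pos"]
# carried flange mid (z) and pipe mid column profile vs projection of their axes
for X in([x,y,s["tool_pos"][2]-.042+.004],[x,y,.075],[x,y,.1]):
    c,r=proj(p,X)[0]; ci,ri=int(round(c)),int(round(r)); w=g[ri-1:ri+2,ci-17:ci+18].mean(0)
    print(round(c,1),ci-17,w.astype(int).tolist())
E
```

```text
[ 0.61355841 -0.03256555  0.18517491] [-0.48283195 -0.14423665 -1.51799205] 0.05498294834027891
262.2 245 [56, 63, 73, 81, 94, 95, 83, 72, 70, 72, 74, 75, 74, 73, 72, 72, 72, 73, 72, 73, 70, 69, 69, 66, 63, 66, 73, 94, 126, 149, 153, 145, 128, 123, 126]
263.4 246 [92, 100, 102, 97, 92, 88, 85, 84, 83, 80, 75, 68, 63, 68, 71, 74, 72, 72, 70, 66, 61, 60, 61, 59, 57, 62, 69, 70, 73, 73, 72, 75, 76, 77, 77]
263.0 246 [93, 87, 92, 107, 119, 135, 147, 158, 161, 157, 137, 102, 73, 68, 71, 73, 74, 73, 68, 65, 66, 70, 81, 81, 81, 80, 77, 69, 66, 65, 67, 70, 71, 71, 71]
```

Emit:
carry_out(
  steps=[
    [0.02,0.03,0,0,0,0,0.5],
    [0,0,0.15,0,0,0,0.5],
    [0,0,0.15,0,0,0,0.5],
    [0,0,0.15,0,0,0,0.5],
    [0,0,0.15,0,0,0,0.5],
    [0,0,0.15,0,0,0,0.5],
    [0,0,0.15,0,0,0,0.5],
    [0,0,0,0,0,0,0.5],
  ],
)

```text
time: 27.58
tool_pos: [0.615, -0.0314, 0.1389]
eef_rot: [[-0.032, 0.999, -0.001], [0.999, 0.032, 0.0], [0.0, -0.001, -1.0]]
contact_force: [-0.4, -0.1, -1.2]
gripper_width: 0.0554
grasp_force: 64.5
```

Clean, no lateral force. Continue down to tool z ≈ 0.090.

Emit:
carry_out(
  steps=[
    [0,0,0.15,0,0,0,0.5],
    [0,0,0.15,0,0,0,0.5],
    [0,0,0.15,0,0,0,0.5],
    [0,0,0.15,0,0,0,0.5],
    [0,0,0.15,0,0,0,0.5],
    [0,0,0.15,0,0,0,0.5],
    [0,0,0.06,0,0,0,0.5],
    [0,0,0.03,0,0,0,0.5],
    [0,0,0.03,0,0,0,0.5],
    [0,0,0,0,0,0,0.5],
  ],
)

```text
time: 28.82
tool_pos: [0.6155, -0.0315, 0.09]
eef_rot: [[-0.032, 0.999, 0.001], [0.999, 0.032, -0.0], [-0.0, 0.001, -1.0]]
contact_force: [-3.6, 1.1, 5.7]
gripper_width: 0.0551
grasp_force: 65.0
```

Emit:
carry_out(
  steps=[
    [0,0,-0.02,0,0,0,0.8],
    [0,0,0,0,0,0,1],
    [0,0,0,0,0,0,1],
    [0,0,0,0,0,0,1],
    [0,0,-0.7,0,0,0,1],
    [0,0,-0.7,0,0,0,1],
    [0,0,-0.7,0,0,0,1],
    [0,0,-0.7,0,0,0,1],
    [-0.5,-0.8,0,0,0,0,1],
    [-0.5,-0.8,0,0,0,0,1],
    [-0.5,-0.8,0,0,0,0,1],
    [-0.3,-0.8,0,0,0,0,1],
  ],
)

```text
time: 30.32
tool_pos: [0.4571, -0.1274, 0.2298]
eef_rot: [[-0.032, 1.0, 0.0], [1.0, 0.032, -0.0], [-0.0, 0.0, -1.0]]
contact_force: [-0.1, -1.4, 0.5]
gripper_width: 0.0852
grasp_force: 0.0
```

```bash
python3 - <<'E'
from h import *
measure(G0)
st=plan([.4366,.0475,.231],91.88,4,1); st=plan([.4366,.0475,.04],91.88,5,1,start=st)
E
```

```text
nL [0.436 0.046] area 0.9
   nL [0.4355 0.0487] area 0.85
nL [0.4361 0.0473] [-0.38 -0.01  0.19 -0.37]
4 x [0.873, -0.085, -0.006, 0.002, 0.0, -0.001, 1.0]
5 x [0.0, -0.0, 0.764, 0.0, 0.0, 0.0, 1.0]
```

Emit:
carry_out(
  steps=[
    [0.88,-0.08,0,0,0,0,1],
    [0.87,-0.08,0,0,0,0,1],
    [0.87,-0.08,0,0,0,0,1],
    [0.87,-0.08,0,0,0,0,1],
    [0,0,0.76,0,0,0,1],
    [0,0,0.76,0,0,0,1],
    [0,0,0.76,0,0,0,1],
    [0,0,0.76,0,0,0,1],
    [0,0,0.76,0,0,0,1],
    [0,0,0,0,0,0,1],
  ],
)

```text
time: 31.88
tool_pos: [0.435, 0.0478, 0.0373]
eef_rot: [[-0.033, 0.999, -0.006], [0.999, 0.033, -0.001], [-0.0, -0.006, -1.0]]
contact_force: [0.0, -0.2, 0.9]
gripper_width: 0.0851
grasp_force: 0.0
```

Emit:
carry_out(
  steps=[
    [0,0,0,0,0,0,0.5],
    [0,0,0,0,0,0,0.35],
    [0,0,0,0,0,0,0.35],
    [0,0,0,0,0,0,0.35],
    [0,0,0,0,0,0,0.35],
    [0,0,0,0,0,0,0.35],
  ],
)

```text
time: 32.62
tool_pos: [0.4382, 0.0475, 0.0415]
eef_rot: [[-0.032, 0.999, 0.003], [0.999, 0.032, 0.001], [0.001, 0.003, -1.0]]
contact_force: [-0.1, 0.8, 5.3]
gripper_width: 0.0398
grasp_force: 61.1
```

```bash
python3 - <<'E'
from h import *
p=np.array(manip.state()["tool_pos"])
st=plan(p+[0,0,.145],91.88,4,.35); y=.0371+.0007-(.0473-p[1]); print(y)
st=plan([.6229-.0328*(y+.2361)-.001,y,p[2]+.145],91.88,5,.35,start=st)
E
```

```text
[[0.0, 0.003, -0.725, 0.008, -0.001, -0.002, 0.35],
[0.0, 0.002, -0.725, 0.008, -0.001, -0.002, 0.35],
[0.0, 0.001, -0.725, 0.008, -0.001, -0.002, 0.35],
[0.0, 0.001, -0.725, 0.008, -0.001, -0.002, 0.35]]
0.038040839289573726
5 x [-0.061, 0.697, 0.0, 0.0, 0.0, -0.0, 0.35]
```

Emit:
carry_out(
  steps=[
    [0,0,-0.73,0,0,0,0.35],
    [0,0,-0.73,0,0,0,0.35],
    [0,0,-0.72,0,0,0,0.35],
    [0,0,-0.72,0,0,0,0.35],
    [-0.06,0.7,0,0,0,0,0.35],
    [-0.06,0.7,0,0,0,0,0.35],
    [-0.06,0.7,0,0,0,0,0.35],
    [-0.06,0.69,0,0,0,0,0.35],
    [-0.06,0.69,0,0,0,0,0.35],
    [0,0,0,0,0,0,0.35],
    [0,0,0,0,0,0,0.35],
  ],
)

```text
time: 34.0
tool_pos: [0.6106, 0.0379, 0.1848]
eef_rot: [[-0.032, 0.999, -0.001], [0.999, 0.032, 0.0], [0.0, -0.001, -1.0]]
contact_force: [0.4, -0.2, -1.0]
gripper_width: 0.0401
grasp_force: 61.2
```

```bash
python3 - <<'E'
from h import *
s=manip.state();print(s["tool_pos"],s["contact_force"],s["gripper_width"])
p=manip.grab_frame("side");g=p["pixels"].astype(float).mean(2)
x,y,_=s["tool_pos"]
for X in([x,y,s["tool_pos"][2]-.0415+.004],[x,y,.075],[x,y,.1]):
    c,r=proj(p,X)[0]; ci,ri=int(round(c)),int(round(r)); w=g[ri-1:ri+2,ci-17:ci+18].mean(0)
    print(round(c,1),ci-17,w.astype(int).tolist())
E
```

```text
[0.61058236 0.03789121 0.18479197] [ 0.4454731  -0.19459021 -1.00532801] 0.04008282841171073
243.5 226 [77, 89, 106, 119, 133, 139, 129, 106, 80, 74, 68, 69, 69, 68, 70, 71, 71, 72, 69, 69, 66, 65, 63, 64, 70, 77, 80, 80, 95, 115, 115, 103, 94, 95, 96]
245.5 228 [134, 126, 120, 116, 104, 90, 86, 83, 84, 82, 81, 78, 72, 69, 69, 70, 71, 72, 65, 62, 61, 58, 53, 50, 56, 63, 68, 68, 73, 71, 74, 71, 74, 75, 74]
244.8 228 [84, 89, 102, 113, 127, 144, 158, 162, 162, 160, 156, 142, 116, 88, 75, 73, 75, 70, 69, 75, 81, 81, 84, 83, 77, 68, 66, 66, 70, 70, 71, 73, 73, 73, 74]
```

Emit:
carry_out(
  steps=[
    [0.01,0.05,0,0,0,0,0.35],
    [0,0,0.15,0,0,0,0.35],
    [0,0,0.15,0,0,0,0.35],
    [0,0,0.15,0,0,0,0.35],
    [0,0,0.15,0,0,0,0.35],
    [0,0,0.15,0,0,0,0.35],
    [0,0,0.15,0,0,0,0.35],
    [0,0,0,0,0,0,0.35],
  ],
)

```text
time: 35.05
tool_pos: [0.6133, 0.0385, 0.1389]
eef_rot: [[-0.032, 0.999, -0.001], [0.999, 0.032, -0.0], [-0.0, -0.001, -1.0]]
contact_force: [-0.6, 0.2, -1.8]
gripper_width: 0.0404
grasp_force: 61.2
```

Emit:
carry_out(
  steps=[
    [0,0,0.15,0,0,0,0.35],
    [0,0,0.15,0,0,0,0.35],
    [0,0,0.15,0,0,0,0.35],
    [0,0,0.15,0,0,0,0.35],
    [0,0,0.15,0,0,0,0.35],
    [0,0,0.15,0,0,0,0.35],
    [0,0,0.06,0,0,0,0.35],
    [0,0,0.03,0,0,0,0.35],
    [0,0,0.03,0,0,0,0.35],
    [0,0,0,0,0,0,0.35],
  ],
)

```text
time: 36.3
tool_pos: [0.6138, 0.0385, 0.0896]
eef_rot: [[-0.032, 0.999, 0.001], [0.999, 0.032, 0.0], [0.0, 0.001, -1.0]]
contact_force: [-1.3, 0.0, 4.6]
gripper_width: 0.0401
grasp_force: 61.3
```

Emit:
carry_out(
  steps=[
    [0,0,-0.02,0,0,0,0.8],
    [0,0,0,0,0,0,1],
    [0,0,0,0,0,0,1],
    [0,0,0,0,0,0,1],
    [0,0,-0.8,0,0,0,1],
    [0,0,-0.8,0,0,0,1],
    [0,0,-0.8,0,0,0,1],
    [-0.92,0.03,0,0,0,0,1],
    [-0.92,0.03,0,0,0,0,1],
    [-0.92,0.03,0,0,0,0,1],
    [-0.92,0.03,0,0,0,0,1],
    [-0.92,0.03,0,0,0,0,1],
  ],
)

```text
time: 37.8
tool_pos: [0.6285, -0.1926, 0.2098]
eef_rot: [[-0.032, 0.999, 0.0], [0.999, 0.032, 0.0], [0.0, 0.0, -1.0]]
contact_force: [0.2, -0.6, 0.1]
gripper_width: 0.0855
grasp_force: 0.0
```

```bash
python3 - <<'E'
from h import *
print(manip.state()["tool_pos"])
p=manip.grab_frame("side");b=p["pixels"][110:260,170:370]
cv2.imwrite("pics/ld.png",cv2.resize(b,None,fx=4,fy=4,interpolation=2))
st=plan([.6229,-.2355,.2],91.88,2,1);plan([.6229,-.2355,.087],91.88,3,1,start=st)
E
```

```text
[ 0.62854967 -0.19259651  0.20975307]
[[-0.374, -0.066, 0.093, -0.002, 0.015, -0.023, 1.0],
[-0.374, -0.067, 0.093, -0.002, 0.015, -0.023, 1.0]]
3 x [0.0, 0.0, 0.753, -0.0, -0.0, 0.0, 1.0]
```

View pics/ld.png

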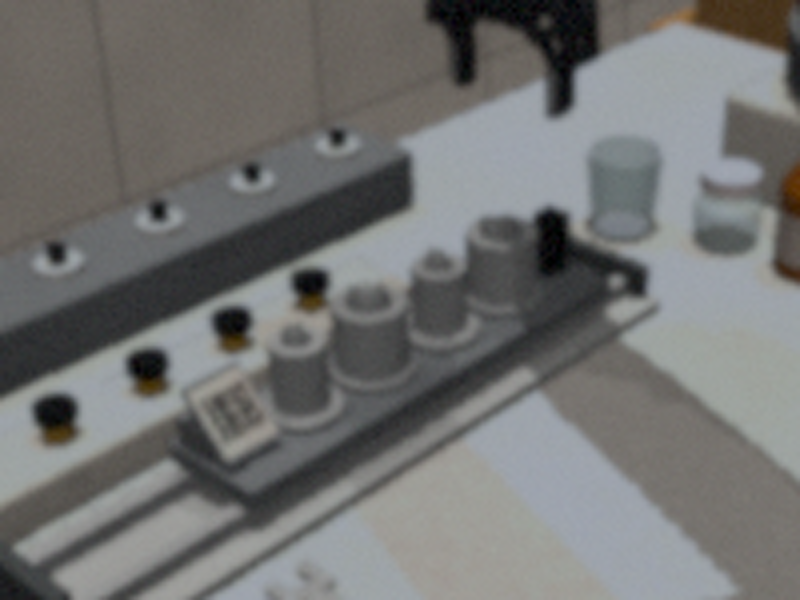

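Emit:
carry_out(
  steps=[
    [-0.43,-0.07,0,0,0,0,1],
    [-0.43,-0.05,0,0,0,0,1],
    [0,0,0,0,0,0,1],
    [0,0,0.82,0,0,0,1],
    [0,0,0.82,0,0,0,1],
    [0,0,0.8,0,0,0,1],
    [0,0,0,0,0,0,0.4],
    [0,0,0,0,0,0,0.2],
    [0,0,0,0,0,0,0.2],
    [0,0,0,0,0,0,0.2],
    [0,0,0,0,0,0,0.2],
    [0,0,0,0,0,0,0.2],
  ],
  force=60,
)

```text
time: 39.35
tool_pos: [0.6229, -0.2347, 0.0904]
eef_rot: [[-0.032, 0.999, -0.0], [0.999, 0.032, -0.001], [-0.001, -0.0, -1.0]]
contact_force: [-8.6, 0.1, 8.8]
gripper_width: 0.0228
grasp_force: 62.0
```

Emit:
carry_out(
  steps=[
    [0,-0.04,0,0,0,0,0.2],
    [0.26,0,0,0,0,0,0.2],
    [0.26,0,0,0,0,0,0.2],
    [0.26,0,0,0,0,0,0.2],
    [0.26,0,0,0,0,0,0.2],
    [0.26,0,0,0,0,0,0.2],
    [0.26,0,0,0,0,0,0.2],
    [0.26,0,0,0,0,0,0.2],
    [0.26,0,0,0,0,0,0.2],
    [0.26,0,0,0,0,0,0.2],
    [0.26,0,0,0,0,0,0.2],
    [0,0,0,0,0,0,0.2],
  ],
)

```text
time: 40.85
tool_pos: [0.6185, -0.1036, 0.0904]
eef_rot: [[-0.033, 0.999, 0.003], [0.999, 0.033, 0.0], [-0.0, 0.003, -1.0]]
contact_force: [-2.1, 3.0, 9.1]
gripper_width: 0.0231
grasp_force: 62.0
```

Emit:
carry_out(
  steps=[
    [0.08,0,0,0,0,0,0.2],
    [0.08,0,0,0,0,0,0.2],
    [0.08,0,0,0,0,0,0.2],
    [0,0,0,0,0,0,0.2],
  ],
)

```text
time: 41.35
tool_pos: [0.6182, -0.0947, 0.0904]
eef_rot: [[-0.031, 1.0, 0.003], [1.0, 0.031, -0.006], [-0.006, 0.003, -1.0]]
contact_force: [-1.1, -8.8, 7.7]
gripper_width: 0.0233
grasp_force: 61.9
```

Emit:
carry_out(
  steps=[
    [0.08,0,0,0,0,0,0.2],
    [0.08,0,0,0,0,0,0.2],
    [0,0,0,0,0,0,0.2],
  ],
)

```text
time: 41.72
tool_pos: [0.6182, -0.0941, 0.0904]
eef_rot: [[-0.026, 1.0, 0.003], [0.999, 0.026, -0.02], [-0.02, 0.003, -1.0]]
contact_force: [-0.6, -34.5, 3.6]
gripper_width: 0.0233
grasp_force: 61.4
```

Hard against the stop. Relax, open, rise, and move toward the scanner.

Emit:
carry_out(
  steps=[
    [-0.12,0,0,0,0,0,0.2],
    [0,0,0,0,0,0,0.2],
    [0,0,0,0,0,0,0.6],
    [0,0,0,0,0,0,1],
    [0,0,0,0,0,0,1],
    [0,0,0,0,0,0,1],
    [0,0,-0.8,0,0,0,1],
    [0,0,-0.8,0,0,0,1],
    [0,0,-0.8,0,0,0,1],
    [0,-0.9,0,0,0,0,1],
    [0,-0.9,0,0,0,0,1],
    [0,-0.9,0,0,0,0,1],
  ],
)

```text
time: 43.22
tool_pos: [0.4811, -0.0946, 0.2077]
eef_rot: [[-0.033, 0.999, 0.0], [0.999, 0.033, 0.0], [0.0, 0.0, -1.0]]
contact_force: [0.3, 0.2, -0.5]
gripper_width: 0.0855
grasp_force: 0.0
```

Emit:
carry_out(
  steps=[
    [0.4,-0.9,0,0,0,0,1],
    [0.4,-0.9,0,0,0,0,1],
    [0.4,-0.5,0,0,0,0,1],
    [0,0,0,0,0,0,1],
  ],
)

```text
time: 43.72
tool_pos: [0.3641, -0.0377, 0.2083]
eef_rot: [[-0.034, 0.999, 0.001], [0.999, 0.034, 0.0], [0.0, 0.001, -1.0]]
contact_force: [0.6, -0.2, 1.0]
gripper_width: 0.0855
grasp_force: 0.0
```

```bash
python3 - <<'E'
from h import *
print(manip.state()["tool_pos"])
p=manip.grab_frame("top");b=p["pixels"][170:310,130:330]
cv2.imwrite("pics/sc.png",cv2.resize(b,None,fx=4,fy=4,interpolation=2))
for q,z in(("scanner",.018),("mat",.004)):
    for m in manip.masks_of(p,q)[:1]: print(q,m["score"],m["mask"].sum(),cent(m["mask"]),cv2.minAreaRect(np.argwhere(m["mask"])[:,::-1].astype(np.float32)))
p=manip.grab_frame("side");b=p["pixels"][170:390,130:330]
cv2.imwrite("pics/scs.png",cv2.resize(b,None,fx=2.7,fy=2.7,interpolation=2))
for q,z in(("scanner",.018),("mat",.004)):
    for m in manip.masks_of(p,q)[:1]: print(q,m["score"],m["mask"].sum(),cent(m["mask"]))
E
```

```text
[ 0.36410496 -0.03767767  0.20825738]
scanner 0.68 840 [171.90714286 262.07380952] ((173.58233642578125, 263.4294128417969), (57.37810516357422, 18.330623626708984), 49.398704528808594)
mat 0.81 2058 [174.97327502 257.12536443] ((174.33795166015625, 258.6790466308594), (76.25935363769531, 39.5986213684082), 51.11550521850586)
scanner 0.67 2067 [217.71988389 328.31107886]
mat 0.94 3323 [211.4547096  335.57929582]
```

View pics/sc.png

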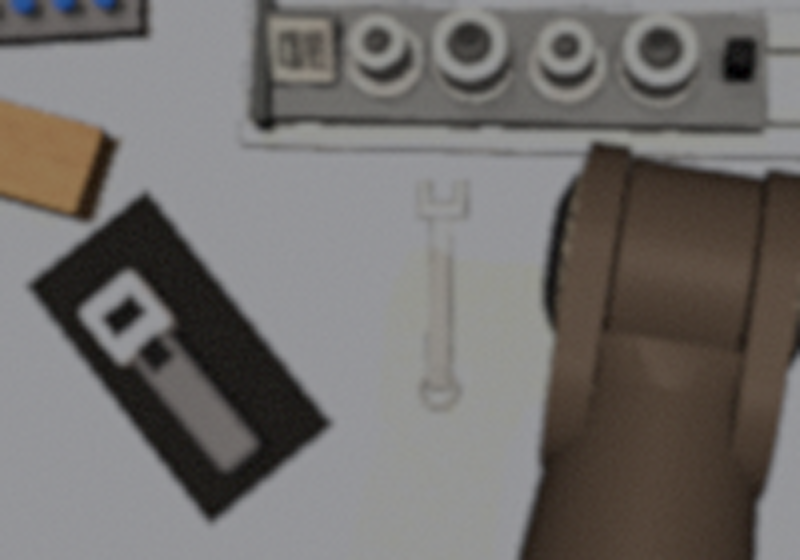

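View pics/scs.png

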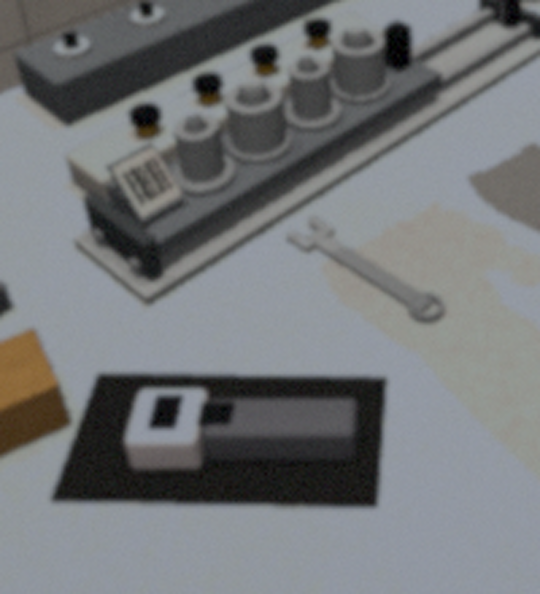

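```bash
cat > sc.py <<'E'
from h import *
pt=manip.grab_frame("top");ps=manip.grab_frame("side")
def P(p,uv,z,o,k): return atz(p,((uv[1]+.5)/k+o[1]-.5,(uv[0]+.5)/k+o[0]-.5),z)[:2]
T=lambda uv,z:P(pt,uv,z,(130,170),4); S=lambda uv,z:P(ps,uv,z,(130,170),2.7)
def rep(n,front,back):
    f,b=np.mean(front,0),np.mean(back,0);d=f-b
    print(n,"c",np.round((f+b)/2,4),"len",np.linalg.norm(d).round(4),"yaw",np.degrees(np.arctan2(d[1],d[0])).round(2))
if __name__=="__main__":
    a,b,c,d=[T(u,.004) for u in((147,194),(330,424),(212,520),(31,285))]; rep("mat T",[a,d],[b,c])
    a,b,c,d=[S(u,.004) for u in((100,376),(386,380),(378,503),(54,499))]; rep("mat S",[a,d],[b,c])
    rep("scan T",[T((126,267),.04),T((78,313),.04)],[T((260,440),.038),T((226,472),.038)])
    rep("scan S",[S((138,390),.04),S((126,437),.04)],[S((356,398),.038),S((356,437),.038)])
    # sides of the handle for yaw, lateral
    rep("handle sides T",[T((175,335),.038),T((140,368),.038)],[T((260,440),.038),T((226,472),.038)])
    # label corners
    for n,f,l in(("T",T,[(270,20),(333,20),(335,85),(272,83)]),("S",S,[(111,160),(153,146),(184,197),(142,218)])):
        for z in(.075,.08): print("label",n,z,np.round(f(np.mean(l,0),z),4))
E
python3 sc.py
```

```text
mat T c [0.3792 0.3221] len 0.2333 yaw 43.0
mat S c [0.3767 0.3265] len 0.2358 yaw 43.26
scan T c [0.3617 0.3178] len 0.167 yaw 45.2
scan S c [0.3588 0.3217] len 0.1674 yaw 43.39
handle sides T c [0.3398 0.2945] len 0.103 yaw 44.21
label T 0.075 [0.6054 0.2352]
label T 0.08 [0.604  0.2342]
label S 0.075 [0.6108 0.236 ]
label S 0.08 [0.6047 0.239 ]
```

```bash
python3 - <<'E'
from h import *
a=manip.grab_frame("top")["pixels"][165:205,190:246];b=manip.grab_frame("side")["pixels"][205:265,158:222]
a=cv2.resize(a,(560,400),interpolation=2);b=cv2.resize(b,(240*1,225),interpolation=2)
b=cv2.resize(manip.grab_frame("side")["pixels"][210:250,165:221],(560,400),interpolation=2)
a=cv2.resize(a,(420,300));b=cv2.resize(b,(420,300)) if 0 else b
cv2.imwrite("pics/lb.png",np.vstack([cv2.resize(a,(420,300),interpolation=2),cv2.resize(b,(420,300),interpolation=3)]))
E
```

```text
(no output)
```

View pics/lb.png

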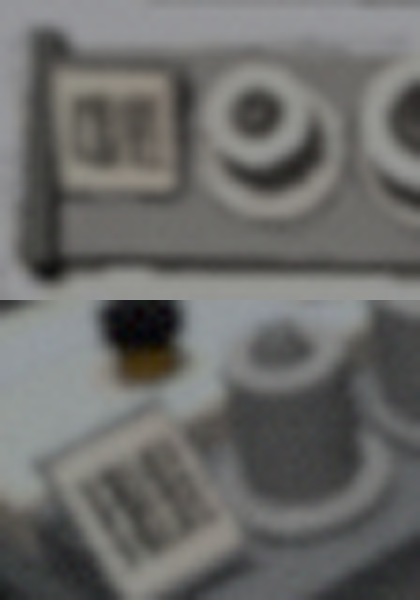

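```bash
python3 - <<'E'
from h import *
pt=manip.grab_frame("top");ps=manip.grab_frame("side")
px=lambda u,v,o:np.array([(u+.5)/7.5+o[0]-.5,(v+.5)/7.5+o[1]-.5])
ref=np.array([.6138-.0328*.1405,.0385+.1405,.108])
ob={}
for n,p,o,l,s in(("T",pt,(190,165),(118,131),(259,114)),("S",ps,(165,210),(145,205),(288,57))):
    b=px(*s,o)-proj(p,ref)[0]; ob[n]=(p,px(*l,o),b); print(n,"bias px",np.round(b,2))
for k in(0,1):
    r=least_squares(lambda X:np.concatenate([proj(p,X)[0]-(c-k*b) for p,c,b in ob.values()]),[.61,.235,.075])
    print(k,np.round(r.x,4),np.round(r.fun,2))
# height implied by size of label plate corners, side view
for n,(u,v) in dict(tl=(48,163),tr=(158,110),br=(240,248),bl=(137,300)).items(): print(n,px(u,v,(165,210)).round(1))
for zc in(.070,.074,.078,.082):
    X=[[.606+s*.0156+0*t,.2352+t*.026,zc+s*.0156] for s,t in((1,1),(1,-1),(-1,-1),(-1,1))]; print(zc,(proj(ps,X)+ob["S"][2]).round(1).tolist(),(proj(pt,X)+ob["T"][2]).round(1).tolist())
plan([0.3511,.3127,.21],44,8,1)
E
```

```text
T bias px [1.59 0.44]
S bias px [0.99 0.96]
0 [0.6088 0.2369 0.0748] [-0.51 -0.51  0.57  0.11]
1 [0.6077 0.2401 0.0804] [-0.29 -0.29  0.32  0.06]
tl [171.  231.3]
tr [185.6 224.2]
br [196.6 242.6]
bl [182.8 249.6]
0.07 [[173.3, 236.7], [191.4, 227.5], [200.2, 242.5], [182.5, 252.3]] [[198.2, 176.5], [215.4, 177.4], [215.9, 190.1], [199.0, 189.2]]
0.074 [[173.0, 235.4], [191.1, 226.2], [200.0, 241.3], [182.2, 251.0]] [[198.0, 176.1], [215.2, 177.0], [215.7, 189.7], [198.8, 188.8]]
0.078 [[172.7, 234.1], [190.9, 224.9], [199.8, 240.0], [181.9, 249.7]] [[197.7, 175.7], [215.0, 176.6], [215.5, 189.4], [198.6, 188.5]]
0.082 [[172.4, 232.8], [190.6, 223.6], [199.6, 238.8], [181.6, 248.5]] [[197.5, 175.3], [214.8, 176.2], [215.3, 189.0], [198.3, 188.1]]
[[0.879, -0.008, -0.006, -0.0, 0.0, 0.997, 1.0],
[0.873, -0.1, -0.006, -0.0, 0.0, 0.997, 1.0],
[0.858, -0.19, -0.006, -0.0, 0.0, 0.997, 1.0],
[0.834, -0.278, -0.006, -0.0, 0.0, 0.997, 1.0],
[0.8, -0.364, -0.006, -0.0, 0.0, 0.997, 1.0],
[0.758, -0.445, -0.006, -0.0, 0.0, 0.997, 1.0],
[0.707, -0.522, -0.006, -0.0, 0.0, 0.997, 1.0],
[0.649, -0.593, -0.006, -0.0, 0.0, 0.997, 1.0]]
```

```bash
python3 - <<'E'
from h import *
st=plan([.36,.14,.21],158,12,1,dec=2);plan([.3535,.3135,.21],224.2,12,1,start=st,dec=2)
E
```

```text
[[0.3, 0.0, -0.0, -0.0, -0.0, -0.92, 1.0],
[0.3, 0.03, -0.0, -0.0, -0.0, -0.92, 1.0],
[0.29, 0.06, -0.0, -0.0, -0.0, -0.92, 1.0],
[0.29, 0.08, -0.0, -0.0, -0.0, -0.92, 1.0],
[0.28, 0.11, -0.0, -0.0, -0.0, -0.92, 1.0],
[0.26, 0.14, -0.0, -0.0, -0.0, -0.92, 1.0],
[0.25, 0.16, -0.0, -0.0, -0.0, -0.92, 1.0],
[0.23, 0.19, -0.0, -0.0, -0.0, -0.92, 1.0],
[0.21, 0.21, -0.0, -0.0, -0.0, -0.92, 1.0],
[0.19, 0.23, -0.0, -0.0, -0.0, -0.92, 1.0],
[0.17, 0.24, -0.0, -0.0, -0.0, -0.92, 1.0],
[0.15, 0.26, -0.0, -0.0, -0.0, -0.92, 1.0]]
[[0.12, 0.26, -0.0, -0.0, -0.0, -0.92, 1.0],
[0.09, 0.27, -0.0, -0.0, -0.0, -0.92, 1.0],
[0.07, 0.28, -0.0, -0.0, -0.0, -0.92, 1.0],
[0.04, 0.29, -0.0, -0.0, -0.0, -0.92, 1.0],
[0.01, 0.29, -0.0, -0.0, -0.0, -0.92, 1.0],
[-0.02, 0.29, -0.0, -0.0, -0.0, -0.92, 1.0],
[-0.05, 0.29, -0.0, -0.0, -0.0, -0.92, 1.0],
[-0.07, 0.28, -0.0, -0.0, -0.0, -0.92, 1.0],
[-0.1, 0.27, -0.0, -0.0, -0.0, -0.92, 1.0],
[-0.12, 0.26, -0.0, -0.0, -0.0, -0.92, 1.0],
[-0.15, 0.25, -0.0, -0.0, -0.0, -0.92, 1.0],
[-0.17, 0.23, -0.0, -0.0, -0.0, -0.92, 1.0]]
```

Emit:
carry_out(
  steps=[
    [0.3,0,0,0,0,-0.92,1],
    [0.3,0.03,0,0,0,-0.92,1],
    [0.29,0.06,0,0,0,-0.92,1],
    [0.29,0.08,0,0,0,-0.92,1],
    [0.28,0.11,0,0,0,-0.92,1],
    [0.26,0.14,0,0,0,-0.92,1],
    [0.25,0.16,0,0,0,-0.92,1],
    [0.23,0.19,0,0,0,-0.92,1],
    [0.21,0.21,0,0,0,-0.92,1],
    [0.19,0.23,0,0,0,-0.92,1],
    [0.17,0.24,0,0,0,-0.92,1],
    [0.15,0.26,0,0,0,-0.92,1],
  ],
)

```text
time: 45.88
tool_pos: [0.3599, 0.1409, 0.2078]
eef_rot: [[-0.929, 0.37, 0.0], [0.37, 0.929, 0.0], [-0.0, 0.0, -1.0]]
contact_force: [0.2, 0.5, -0.4]
gripper_width: 0.0854
grasp_force: 0.0
```

Emit:
carry_out(
  steps=[
    [0.12,0.26,0,0,0,-0.92,1],
    [0.09,0.27,0,0,0,-0.92,1],
    [0.07,0.28,0,0,0,-0.92,1],
    [0.04,0.29,0,0,0,-0.92,1],
    [0.01,0.29,0,0,0,-0.92,1],
    [-0.02,0.29,0,0,0,-0.92,1],
    [-0.05,0.29,0,0,0,-0.92,1],
    [-0.07,0.28,0,0,0,-0.92,1],
    [-0.1,0.27,0,0,0,-0.92,1],
    [-0.12,0.26,0,0,0,-0.92,1],
    [-0.15,0.25,0,0,0,-0.92,1],
    [-0.17,0.23,0,0,0,-0.92,1],
  ],
)

```text
time: 47.38
tool_pos: [0.3528, 0.3141, 0.2077]
eef_rot: [[-0.713, -0.701, -0.0], [-0.701, 0.713, -0.0], [0.0, 0.0, -1.0]]
contact_force: [-0.3, 0.7, 0.9]
gripper_width: 0.0853
grasp_force: 0.0
```

```bash
python3 - <<'E'
from h import *
s=manip.state();print(s["tool_pos"],s["q"][5])
st=plan([.3535,.3135,.21],224.2,1,1);plan([.3535,.3135,.026],224.2,5,1,start=st)
p=manip.grab_frame("side")
for m in manip.masks_of(p,"scanner")[:1]: print(m["score"],m["mask"].sum(),cent(m["mask"]))
E
```

```text
[0.35282255 0.31411318 0.20772258] -2.8283813887807963
[[-0.001, -0.018, -0.046, 0.0, -0.001, 0.051, 1.0]]
5 x [0.0, 0.0, 0.736, -0.0, 0.0, -0.0, 1.0]
```

Emit:
carry_out(
  steps=[
    [0,-0.02,0.73,0,0,0.02,1],
    [0,0,0.73,0,0,0,1],
    [0,0,0.73,0,0,0,1],
    [0,0,0.73,0,0,0,1],
    [0,0,0.7,0,0,0,1],
    [0,0,0,0,0,0,1],
    [0,0,0,0,0,0,1],
  ],
)

```text
time: 48.35
tool_pos: [0.3541, 0.3131, 0.028]
eef_rot: [[-0.718, -0.696, 0.001], [-0.696, 0.718, 0.001], [-0.001, -0.0, -1.0]]
contact_force: [0.6, 0.2, -0.3]
gripper_width: 0.0854
grasp_force: 0.0
```

Emit:
carry_out(
  steps=[
    [0,0,0,0,0,0,0.5],
    [0,0,0,0,0,0,0.3],
    [0,0,0,0,0,0,0.3],
    [0,0,0,0,0,0,0.3],
    [0,0,0,0,0,0,0.3],
    [0,0,0,0,0,0,0.3],
  ],
  force=50,
)

```text
time: 49.1
tool_pos: [0.354, 0.3133, 0.0277]
eef_rot: [[-0.717, -0.697, 0.001], [-0.697, 0.717, 0.001], [-0.002, -0.0, -1.0]]
contact_force: [-0.4, -0.2, 6.2]
gripper_width: 0.0353
grasp_force: 51.4
```

```bash
python3 - <<'E'
from h import *
s=manip.state();R=np.array(s["eef_rot"]);p=np.array(s["tool_pos"])
st=plan(p+[0,0,.16],224.2,4,.3);st=plan([.4634,.2365,p[2]+.16],181,8,.3,start=st)
E
```

```text
4 x [-0.001, -0.0, -0.8, -0.0, 0.004, 0.0, 0.3]
[[-0.062, -0.328, -0.0, -0.0, 0.0, 0.9, 0.3],
[-0.093, -0.321, -0.0, -0.0, 0.0, 0.9, 0.3],
[-0.123, -0.311, -0.0, -0.0, 0.0, 0.9, 0.3],
[-0.151, -0.298, -0.0, -0.0, 0.0, 0.9, 0.3],
[-0.179, -0.282, -0.0, -0.0, 0.0, 0.9, 0.3],
[-0.204, -0.264, -0.0, -0.0, 0.0, 0.9, 0.3],
[-0.228, -0.244, -0.0, -0.0, 0.0, 0.9, 0.3],
[-0.25, -0.221, -0.0, -0.0, 0.0, 0.9, 0.3]]
```

Emit:
carry_out(
  steps=[
    [0,0,-0.8,0,0,0,0.3],
    [0,0,-0.8,0,0,0,0.3],
    [0,0,-0.8,0,0,0,0.3],
    [0,0,-0.8,0,0,0,0.3],
    [-0.06,-0.33,0,0,0,0.9,0.3],
    [-0.09,-0.32,0,0,0,0.9,0.3],
    [-0.12,-0.31,0,0,0,0.9,0.3],
    [-0.15,-0.3,0,0,0,0.9,0.3],
    [-0.18,-0.28,0,0,0,0.9,0.3],
    [-0.2,-0.26,0,0,0,0.9,0.3],
    [-0.23,-0.24,0,0,0,0.9,0.3],
    [-0.25,-0.22,0,0,0,0.9,0.3],
  ],
)

```text
time: 50.6
tool_pos: [0.4624, 0.2358, 0.1862]
eef_rot: [[-1.0, -0.014, -0.001], [-0.014, 1.0, -0.001], [0.001, -0.001, -1.0]]
contact_force: [-0.3, -0.3, -2.4]
gripper_width: 0.0353
grasp_force: 50.7
```

```bash
python3 - <<'E'
from h import *
plan([.4634,.2365,.1377],181,3,.3)
E
```

```text
[[-0.007, 0.005, 0.323, -0.002, -0.004, -0.01, 0.3],
[-0.007, 0.005, 0.323, -0.002, -0.004, -0.01, 0.3],
[-0.007, 0.005, 0.323, -0.002, -0.004, -0.01, 0.3]]
```

Emit:
carry_out(
  steps=[
    [-0.01,0.01,0.32,0,0,0,0.3],
    [-0.01,0.01,0.32,0,0,0,0.3],
    [0,0,0.32,0,0,0,0.3],
    [0,0,0,0,0,0,0.3],
    [0,0,0,0,0,0,0.3],
    [0,0,0,0,0,0,0.3],
  ],
)

```text
time: 51.35
tool_pos: [0.4637, 0.2376, 0.1395]
eef_rot: [[-1.0, -0.018, 0.001], [-0.018, 1.0, 0.001], [-0.001, 0.001, -1.0]]
contact_force: [0.5, 0.0, -1.7]
gripper_width: 0.0355
grasp_force: 50.7
```

```bash
python3 - <<'E'
from h import *
s=manip.state();print(s["tool_pos"],np.round(s["eef_rot"],3).tolist())
t=np.array(s["tool_pos"]);f=t+[.1446*.9998,.002,-.0587]
head=[t+[.0946,d,h-.0237] for h in(0,.036) for d in(.026,-.026)]
out=[]
for n,o in(("top",(190,165)),("side",(150,190))):
    p=manip.grab_frame(n);a=p["pixels"][o[1]:o[1]+80,o[0]:o[0]+100]
    a=cv2.resize(a,None,fx=4.8 if n=="side" else 2.5,fy=4.8 if n=="side" else 2.5,interpolation=2);k=4.8 if n=="side" else 2.5
    print(n,"focus px",proj(p,f).round(1).tolist())
    for X,c in[(f,(0,0,255))]+[(h,(0,255,0)) for h in head]:
        u=(proj(p,X)[0]-o+.5)*k-.5; cv2.circle(a,tuple(int(v) for v in u.round()),2,c,-1)
    out.append(a)
w=max(a.shape[1] for a in out); out=[cv2.copyMakeBorder(a,0,0,0,w-a.shape[1],0) for a in out]
cv2.imwrite("pics/foc.png",np.vstack(out))
E
```

```text
[0.46368462 0.23759989 0.1395145 ] [[-1.0, -0.018, 0.001], [-0.018, 1.0, 0.001], [-0.001, 0.001, -1.0]]
top focus px [[203.6, 181.1]]
side focus px [[183.3, 235.7]]
```

View pics/foc.png

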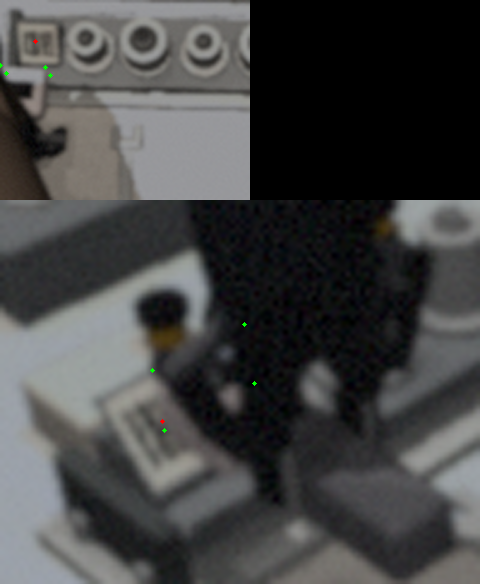

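```bash
python3 - <<'E'
from h import *
p=manip.grab_frame("side");a=p["pixels"][200:290,155:255].astype(float)
a=np.clip((a/255)**.55*255*1.1,0,255).astype(np.uint8);a=cv2.resize(a,None,fx=6.5,fy=6.5,interpolation=2)
t=np.array(manip.state()["tool_pos"])
print([((proj(p,t+[d,l,h-.0237])[0]-[155,200]+.5)*6.5).round().tolist() for d,l,h in((.0946,.026,0),(.0946,.026,.036),(.04,.026,.036),(.04,.026,0),(-.0754,.018,.034),(-.0754,.018,0),(-.0754,-.018,.034))])
cv2.imwrite("pics/foc2.png",a)
E
```

```text
[[191.0, 248.0], [174.0, 166.0], [264.0, 233.0], [279.0, 317.0], [501.0, 387.0], [511.0, 469.0], [590.0, 332.0]]
```

View pics/foc2.png

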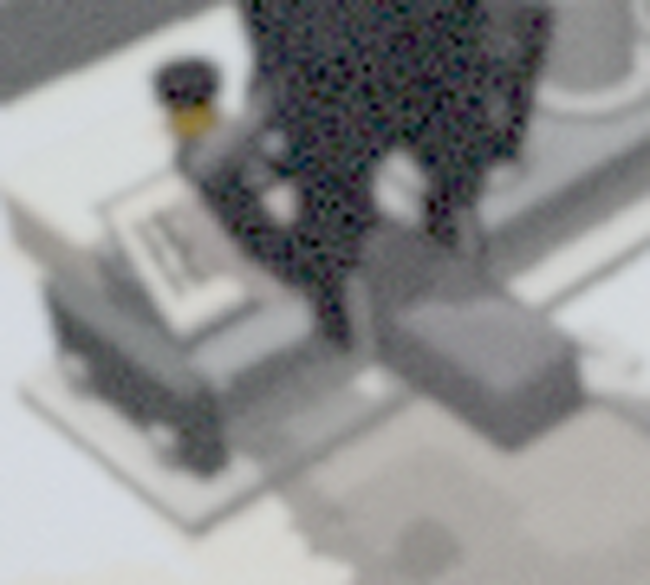

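Emit:
carry_out(
  steps=[
    [0,-0.02,0.03,0,0,0,0.3],
    [0,0,0,0,0,0,0.3],
    [0,0,0,0,0,0,0.3],
    [0,0,0,0,0,0,0.3],
    [0,0,0,0,0,0,0.3],
    [0,0,0,0,0,0,0.3],
    [0,0,0,0,0,0,0.3],
    [0,0,0,0,0,0,0.3],
    [0,0,0,0,0,0,0.3],
    [0,0,0,0,0,0,0.3],
    [0,0,0,0,0,0,0.3],
    [0,0,0,0,0,0,0.3],
  ],
)

```text
time: 53.0
tool_pos: [0.4634, 0.2363, 0.1373]
eef_rot: [[-1.0, -0.018, 0.0], [-0.018, 1.0, 0.0], [-0.0, 0.0, -1.0]]
contact_force: [-0.5, -0.3, -1.7]
gripper_width: 0.0355
grasp_force: 50.7
```

Emit:
carry_out(
  steps=[
    [0,0,0,0,0,0,0.3],
    [0,0,0,0,0,0,0.3],
    [0,0,0,0,0,0,0.3],
    [0,0,0,0,0,0,0.3],
    [0,0,0,0,0,0,0.3],
    [0,0,0,0,0,0,0.3],
    [0,0,0,0,0,0,0.3],
    [0,0,0,0,0,0,0.3],
    [0,0,0,0,0,0,0.3],
    [0,0,0,0,0,0,0.3],
    [0,0,0,0,0,0,0.3],
    [0,0,0,0,0,0,0.3],
  ],
)

```text
time: 54.5
tool_pos: [0.4634, 0.2363, 0.1373]
eef_rot: [[-1.0, -0.017, -0.0], [-0.017, 1.0, -0.0], [0.0, -0.0, -1.0]]
contact_force: [0.1, 0.6, -1.9]
gripper_width: 0.0352
grasp_force: 50.7
```

Emit:
carry_out(
  steps=[
    [0,0,0,0,0,0,0.3],
    [0,0,0,0,0,0,0.3],
    [0,0,0,0,0,0,0.3],
    [0,0,0,0,0,0,0.3],
    [0,0,0,0,0,0,0.3],
    [0,0,0,0,0,0,0.3],
  ],
)

```text
time: 55.25
tool_pos: [0.4634, 0.2363, 0.1373]
eef_rot: [[-1.0, -0.017, -0.0], [-0.017, 1.0, -0.0], [0.0, -0.0, -1.0]]
contact_force: [0.5, -1.0, -1.8]
gripper_width: 0.0352
grasp_force: 50.7
```

```bash
python3 - <<'E'
from h import *
p=np.array(manip.state()["tool_pos"])
st=plan(p+[0,0,.05],181,2,.3);plan([.371,.3177,p[2]+.05],223.1,9,.3,start=st,dec=2)
E
```

```text
2 x [0.0, -0.0, -0.5, -0.0, -0.0, 0.0, 0.3]
[[0.2, 0.18, -0.0, -0.0, -0.0, -0.78, 0.3],
[0.19, 0.2, -0.0, -0.0, -0.0, -0.78, 0.3],
[0.17, 0.21, -0.0, -0.0, -0.0, -0.78, 0.3],
[0.15, 0.23, -0.0, -0.0, -0.0, -0.78, 0.3],
[0.13, 0.24, -0.0, -0.0, -0.0, -0.78, 0.3],
[0.11, 0.25, -0.0, -0.0, -0.0, -0.78, 0.3],
[0.09, 0.26, -0.0, -0.0, -0.0, -0.78, 0.3],
[0.07, 0.26, -0.0, -0.0, -0.0, -0.78, 0.3],
[0.05, 0.27, -0.0, -0.0, -0.0, -0.78, 0.3]]
```

Emit:
carry_out(
  steps=[
    [0,0,-0.5,0,0,0,0.3],
    [0,0,-0.5,0,0,0,0.3],
    [0.2,0.18,0,0,0,-0.78,0.3],
    [0.19,0.2,0,0,0,-0.78,0.3],
    [0.17,0.21,0,0,0,-0.78,0.3],
    [0.15,0.23,0,0,0,-0.78,0.3],
    [0.13,0.24,0,0,0,-0.78,0.3],
    [0.11,0.25,0,0,0,-0.78,0.3],
    [0.09,0.26,0,0,0,-0.78,0.3],
    [0.07,0.26,0,0,0,-0.78,0.3],
    [0.05,0.27,0,0,0,-0.78,0.3],
    [0,0,0,0,0,0,0.3],
  ],
)

```text
time: 56.75
tool_pos: [0.3708, 0.3177, 0.1874]
eef_rot: [[-0.73, -0.684, 0.0], [-0.684, 0.73, -0.0], [-0.0, -0.0, -1.0]]
contact_force: [-0.1, 0.2, -2.6]
gripper_width: 0.0351
grasp_force: 50.7
```

```bash
python3 - <<'E'
from h import *
plan([.371,.3177,.0317],223.1,5,.3,dec=3)
E
```

```text
5 x [-0.001, -0.001, 0.623, -0.0, 0.0, 0.002, 0.3]
```

Emit:
carry_out(
  steps=[
    [0,0,0.62,0,0,0,0.3],
    [0,0,0.62,0,0,0,0.3],
    [0,0,0.62,0,0,0,0.3],
    [0,0,0.62,0,0,0,0.3],
    [0,0,0.5,0,0,0,0.3],
    [0,0,0.1,0,0,0,0.3],
    [0,0,0.05,0,0,0,0.3],
    [0,0,0.03,0,0,0,0.3],
    [0,0,0,0,0,0,0.3],
  ],
)

```text
time: 57.88
tool_pos: [0.3717, 0.3177, 0.0301]
eef_rot: [[-0.73, -0.683, 0.001], [-0.683, 0.73, 0.001], [-0.001, -0.0, -1.0]]
contact_force: [-0.3, -0.8, -1.7]
gripper_width: 0.0351
grasp_force: 50.7
```

Emit:
carry_out(
  steps=[
    [0,0,0.03,0,0,0,0.3],
    [0,0,0.03,0,0,0,0.3],
    [0,0,0,0,0,0,0.3],
  ],
)

```text
time: 58.25
tool_pos: [0.3715, 0.3176, 0.0277]
eef_rot: [[-0.73, -0.684, 0.001], [-0.684, 0.73, 0.001], [-0.001, -0.0, -1.0]]
contact_force: [-2.7, -2.7, 9.0]
gripper_width: 0.0349
grasp_force: 52.1
```

Touching the mat. Release, rise, retreat.

Emit:
carry_out(
  steps=[
    [0,0,-0.02,0,0,0,0.5],
    [0,0,0,0,0,0,0.8],
    [0,0,0,0,0,0,1],
    [0,0,0,0,0,0,1],
    [0,0,0,0,0,0,1],
    [0,0,-0.5,0,0,0,1],
    [0,0,-0.9,0,0,0,1],
    [0,0,-0.9,0,0,0,1],
    [0,0,-0.9,0,0,0,1],
    [0,-0.8,0,0,0,0,1],
    [0,-0.8,0,0,0,0,1],
    [0,-0.8,0,0,0,0,1],
  ],
)

```text
time: 59.75
tool_pos: [0.454, 0.229, 0.1874]
eef_rot: [[-0.729, -0.684, 0.0], [-0.684, 0.729, 0.0], [-0.0, -0.0, -1.0]]
contact_force: [1.6, 0.1, -0.2]
gripper_width: 0.0852
grasp_force: 0.0
```

Emit:
carry_out(
  steps=[
    [0,-0.8,0,0,0,0,1],
    [0,-0.8,0,0,0,0,1],
    [0,-0.8,0,0,0,0,1],
    [0,0,0,0,0,0,1],
    [0,0,0,0,0,0,1],
  ],
)

```text
time: 60.38
tool_pos: [0.5349, 0.1422, 0.187]
eef_rot: [[-0.73, -0.683, -0.001], [-0.683, 0.73, 0.0], [0.001, 0.001, -1.0]]
contact_force: [-0.6, 0.5, 0.9]
gripper_width: 0.0851
grasp_force: 0.0
```

```bash
python3 - <<'E'
from h import *
p=manip.grab_frame("top");b=p["pixels"][160:300,130:330];a=cv2.resize(b,None,fx=4,fy=4,interpolation=2)
cv2.imwrite("pics/end.png",a); print(manip.state()["tool_pos"],manip.state()["time"])
E
```

```text
[0.53475005 0.14260561 0.18717005] 60.425
```

View pics/end.png

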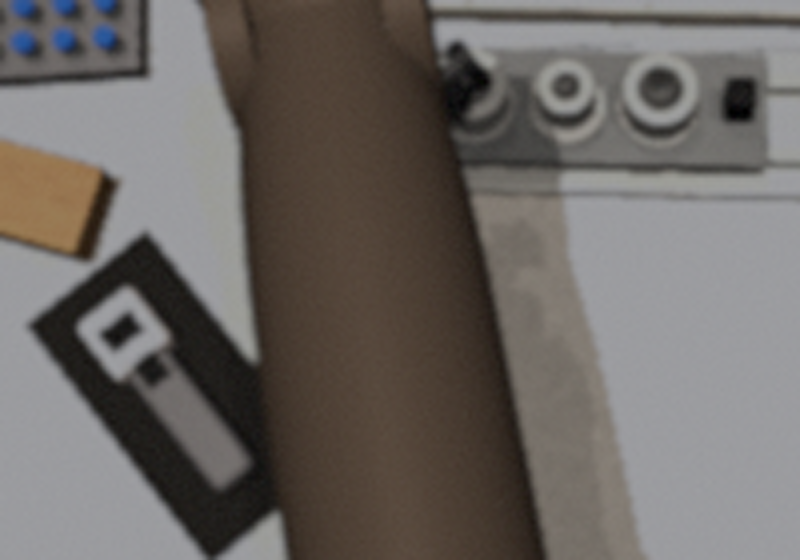

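```bash
python3 -c "
from bench import manip
print(manip.hand_in())"
```

```text
the job is handed in; nothing more can be done
None
```

I've handed the job in: all four sleeves are seated on their matching pipes, the carriage is home against the left stop, the scanner was held on the label for over three seconds, and it now lies centred on its mat; the judging result wasn't shown to me.

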